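Fetch the battery pack from behind the canisters

TASK

The buggy's battery pack lies in the rear trough of the plywood caddy, hemmed in by the three canisters that stand before it on the robot's side. Stand all three canisters aside on the cork mat, lay the pack flat in the buggy's open battery bay, then put each canister back, standing, in the very cell it came from. Do not tip a canister over, and leave the other things on the bench alone.

Things in the scene. Friction and masses are not known exactly. Their poses are not given: they have to be found in the camera images.
- tube_mid (a point): round canister: brown card tube with flat steel lid, 50 mm diameter, 116 mm high, about 0.2 kg, straight-sided. Point at its centre, half-way up; z up along its axis.
- box_can_mid (a point): square canister: pale wood with flat wooden lid, 48 x 48 mm, 100 mm high, about 0.22 kg, straight-sided. Point at its centre, half-way up; x and y square to its faces, z up.
- hex_tin_mid (a point): six-sided canister: bare aluminium tin with flat lid, 46 mm across flats, 53 mm across corners, 108 mm high, about 0.24 kg, straight-sided. Point at its centre, half-way up; one pair of flats faces +x and -x, z up.
- pack_mid (a point): battery pack: black plastic block with a grey top label, 118 mm (x) x 40 mm (y) x 40 mm high, about 0.26 kg; either end may face either way. Point at its centre, half-way up; x along its length, z up. At the start it lies in the caddy's rear trough, its length along the caddy's y.
- caddy: shallow plywood caddy, fixed to the bench, 125 mm (x) x 230 mm (y); floor 6 mm thick; walls 5 mm thick, tops 16 mm above the bench. Front row (-x side): three cells 66 x 70 mm, centred at x -24.5 mm and y -75, 0, 75 mm, a canister in each (which in which varies). Behind, at x +35.5 mm, a trough 44 x 220 mm with the pack. Only some 15 mm lie between pack and canisters. Origin: centre of underside.
- mat_top (a point): cork mat, fixed flat on the bench, 250 mm (x) x 120 mm (y) x 4 mm: the side area. Point at the centre of its upper face; x along its length, z up. It lies to the left or right of the caddy.
- bay (a point): battery bay of a half-built four-wheeled buggy, fixed on a build stand on the other side of the caddy from the mat: open-topped white frame on the plywood chassis, 134 mm (x) x 56 mm (y) inside, walls 4 mm thick, 12 mm high. Point at the centre of the bay's floor, 42 mm above the bench; x along the buggy from bumper to tail. Tyre tops are 61 mm above the bench, 53 mm or more off the centre line.
- driver: bystander: screwdriver lying on the bench beyond the caddy, 170 mm long, along its x. Origin on its underside; leave it alone.
- mug: bystander: white mug, 76 mm diameter, 85 mm high, beyond the caddy. Origin at the centre of its underside; leave it alone.
- wheel: bystander: spare buggy wheel lying flat, 58 mm diameter, 18 mm thick, beyond the caddy. Origin at the centre of its underside; leave it alone.
There are look-alikes about, which are no part of the job. Leave any green or red look-alike of the part that bears tube_mid alone.

How it is judged:
By the outcome, as a careful person would: the job done as asked, in the order asked, and still so for the second after the job is handed in, with the robot touching nothing.
It also fails if it takes over 134 s, if anything falls off the work surface, if the arm or the gripper's body presses on something with over 40 N, if the wrist force passes 120 N, or if a joint passes its speed limit or range.

ROBOT

A 7-joint arm with a two-finger parallel gripper is mounted at the origin on the work surface. World frame = base frame: x ahead of the robot, y to its left, z up, the work surface at z = 0. Lengths are in m, angles in rad, forces in N, time in s.
With the tool pointing down it reaches from about 0.425 to 0.925 m from the base axis. Payload 6.8 kg.
Tool frame: the origin (TCP) lies midway between the tips of the shut fingers; the grasp point (between the pads) lies 19 mm behind it; z points along the fingers, y is the direction in which the jaws open and shut (so a half turn about z gives the same grasp; the last joint's range is limited). The gripper opens to 85 mm and grips with 20 to 120 N. Pads are 22 mm wide; open, the fingers measure 114 mm over their backs; the gripper's body (76 mm by 85 mm) begins 54 mm behind the grasp point. The pads swing forward as they close: fully open they stand 13 mm farther back than shut.
Start: joints at [-1.239, 0.477, 0.022, 1.555, -0.011, 1.109, -0.083], TCP at [0.287, 0.611, 0.231] pointing down, gripper open.
Joint ranges: [-2.96, 2.96], [-0.34, 2.1], [-1.41, 1.46], [0.24, 2.44], [-1.37, 4.51], [0.17, 1.92], [-2.96, 2.96]. Speed limits (rad/s): [2.39, 2.39, 3.14, 3.14, 3.14, 3.14, 3.14].

INTERFACE

Orientations are given as a unit quaternion [w, x, y, z].
In Python, from station import * gives the robot as it stands. The module is installed in compiled form; this text tells all that it offers.
- The arm moves only by the tool jog_arm, never from a script. Its arguments are lists of equal length, an entry for each row: "dp": the shift along the tool's x, y, z in units of 25 mm (1.0 is 25 mm), a list of three; "angular": the turn, a rotation vector about the tool's x, y, z in units of 5 degrees (1.0 is 5 degrees), a list of three; "claw": the finger opening in mm, from 0 to 85.4. A call has exactly 5 rows; each row is the pose to reach, as a shift and turn from the pose commanded when the call began, along the tool's axes at that moment; what a row does not reach only later rows make up. A row lasts 1/10 s, in which the tool goes at most 50 mm and 8.59 degrees, less where a joint would pass 70% of its speed; a pose out of reach is approached as far as the arm can. A call with a gripper value outside its range is refused whole. The fingers move at their own pace and stop on an object; "grip_force" is the grip in N (left out, the last holds). Time passes only in rows, so rows that repeat a pose let the fingers close, or fill a call up. It gives the time, the measured TCP pose, the force and the opening at its end, in the units of the state.
- get_obs(): the state, without advancing time (a new reading comes with each control period).
- read_camera(name): name is "side" or "top" or "wrist"; returns a dict with "pixels" (384x512x3 uint8, blue, green, red), "camera_matrix" (3x3 intrinsics, pixels), "rvec" (rotation vector, rad) and "tvec" (3), from world to camera coordinates, as OpenCV has them. Camera axes: x right, y down, z forward; pixel columns grow to the right and rows downward; lengths in m; the calibration is good to about 2 mm. A picture is of the moment at which its call begins. There is no depth.
- hand_in(): hands the job in, once; it reports no verdict.
The state is a dict: "t": time; "q": joint angles; "joint_vel": joint speeds; "joint_torque": joint torques, N m; "eef_pos": TCP position; "tool_rot": TCP orientation; "contact_force": force on the tool from outside, world axes, zero at the start; "torque": the same for the moment, N m; "gripper_width": opening from 0.0 (shut) to 1.0 (fully open).
Only numpy, scipy, OpenCV 4.12 (cv2) and the standard library are available. Lean on these libraries where they do the work, as an engineer would, in place of code of your own. Each camera call takes 0.05 s, during which the arm holds its last target.

## Working session

There is one attempt and no reset: what is moved stays moved. The work goes in short steps, Python scripts to look and compute and a tool call to move; the robot and the scene stay as the last step left them, time stands still between calls to the robot, and variables do not carry over. Pictures are saved under pics/ and viewed, and the job is handed in when it is done.

Besides the shell and the picture viewer there is one more tool, called after "Request:" as a command line: name --argument value ..., lists and objects as JSON in quotes. jog_arm: Moves the arm, as the interface text tells. Its arguments: {"type":"object","properties":{"dp":{"type":"array","items":{"type":"array","items":{"type":"number"}}},"angular":{"type":"array","items":{"type":"array","items":{"type":"number"}}},"claw":{"type":"array","items":{"type":"number"}},"grip_force":{"type":"number"}},"required":["dp","angular","claw"]}

```bash
mkdir -p pics; ls; python3 - <<'E'
from station import *
import cv2,pickle
d={}
for n in("side","top","wrist"):
    c=read_camera(n); d[n]=c; cv2.imwrite(f"pics/{n}0.png",c["pixels"])
pickle.dump(d,open("c0.pkl","wb"))
print(get_obs())
E
```

```text
pics
{'t': 0.15, 'q': array([-1.23909244,  0.47757792,  0.02233873,  1.55619945, -0.01149329,
        1.10931877, -0.08305478]), 'joint_vel': array([-0.0004721 , -0.00257678, -0.00200272, -0.00374772,  0.00163515,
        0.00063133,  0.00039355]), 'joint_torque': array([ 2.79406639e-03, -5.96922469e+01,  1.60993930e+00, -2.81488645e+01,
        1.26098067e-02,  6.53341805e-03, -1.71931367e-05]), 'eef_pos': array([0.28719938, 0.61035422, 0.23058109]), 'tool_rot': array([-1.02250206e-04,  2.18098108e-01,  9.75926607e-01, -6.80079328e-04]), 'contact_force': array([ 0.45454584, -0.70474407, -0.55627504]), 'torque': array([-0.03778794,  0.02692959, -0.00707208]), 'gripper_width': 0.9997736368769863}
```

View pics/top0.png

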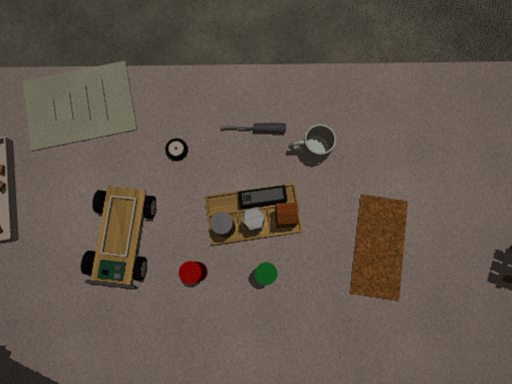

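View pics/side0.png

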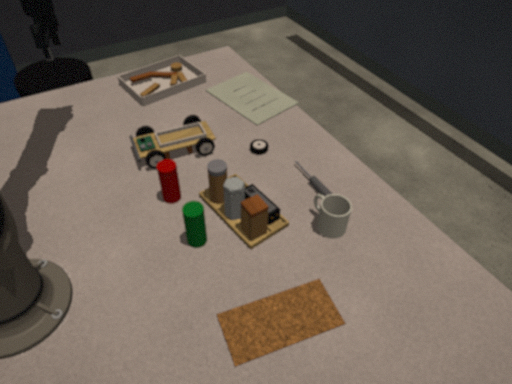

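View pics/wrist0.png

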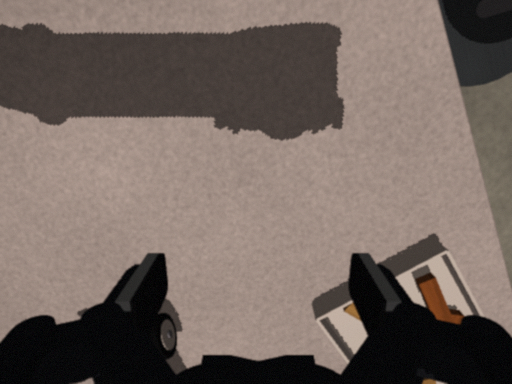

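```bash
cat > h.py <<'E'
import numpy as np,cv2,pickle
def cam(c):
    R=cv2.Rodrigues(np.array(c["rvec"],float))[0];t=np.array(c["tvec"],float).ravel();K=np.array(c["camera_matrix"]);return R,t,K
def ray(c,u,v,z):
    R,t,K=cam(c);d=R.T@np.linalg.inv(K)@np.array([u,v,1.]);o=-R.T@t
    return o+d*(z-o[2])/d[2]
def proj(c,p):
    R,t,K=cam(c);q=K@(R@np.array(p,float)+t);return q[:2]/q[2]
E
python3 - <<'E'
from h import *
d=pickle.load(open("c0.pkl","rb"))
for n in d:
    R,t,K=cam(d[n]);print(n,(-R.T@t).round(3),K[0,0],K[1,1],K[:2,2]);print(R.round(2))
c=d["top"]
for u,v in((256,192),(0,0),(511,0),(0,383)):print(u,v,ray(c,u,v,0).round(3))
print(proj(c,(0.287,.611,.231)),proj(c,(0,0,0)))
im=c["pixels"]
cv2.imwrite("pics/t1.png",cv2.resize(im[175:295,80:240],None,fx=5,fy=5,interpolation=2))
cv2.imwrite("pics/t2.png",cv2.resize(im[175:255,195:315],None,fx=6.6,fy=6.6,interpolation=2))
cv2.imwrite("pics/t3.png",cv2.resize(im[185:305,330:430],None,fx=5,fy=5,interpolation=2))
s=d["side"]["pixels"];cv2.imwrite("pics/s1.png",cv2.resize(s[100:260,120:320],None,fx=3.7,fy=3.7,interpolation=2))
E
```

```text
side [ 0.201 -0.651  0.825] 415.1965732775568 415.1965732775568 [257.95828433 192.86036849]
[[ 0.86 -0.52  0.02]
 [-0.36 -0.62 -0.7 ]
 [ 0.37  0.59 -0.71]]
top [ 0.426 -0.018  1.05 ] 415.8814672816824 415.8814672816824 [256.87047732 191.02492495]
[[-0.01 -1.   -0.  ]
 [-0.98  0.01 -0.18]
 [ 0.18  0.   -0.98]]
wrist [0.214 0.645 0.374] 317.4584055966281 317.4584055966281 [257.77240137 192.24203943]
[[ 0.43  0.9  -0.  ]
 [ 0.86 -0.4   0.32]
 [ 0.29 -0.14 -0.95]]
256 192 [ 0.618 -0.012  0.   ]
0 0 [1.175 0.704 0.   ]
511 0 [ 1.157 -0.73   0.   ]
0 383 [0.164 0.599 0.   ]
[-74.89606267 346.34590705] [252.95675312 457.01995109]
```

View pics/t2.png

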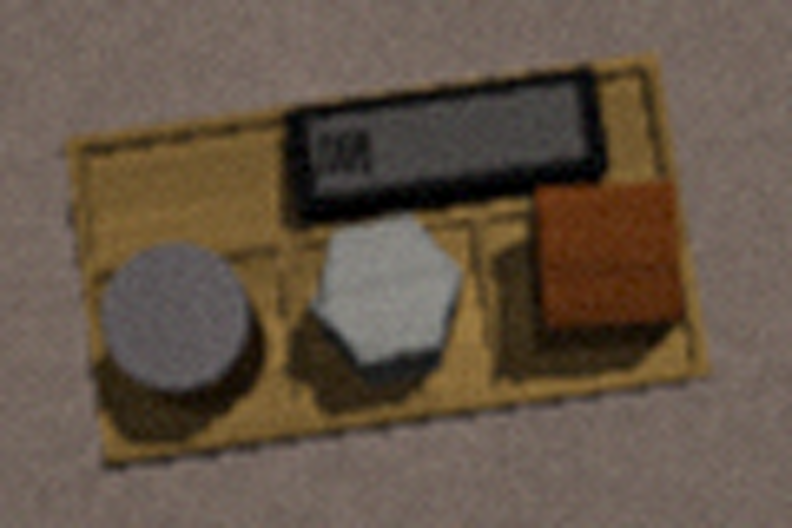

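View pics/t1.png

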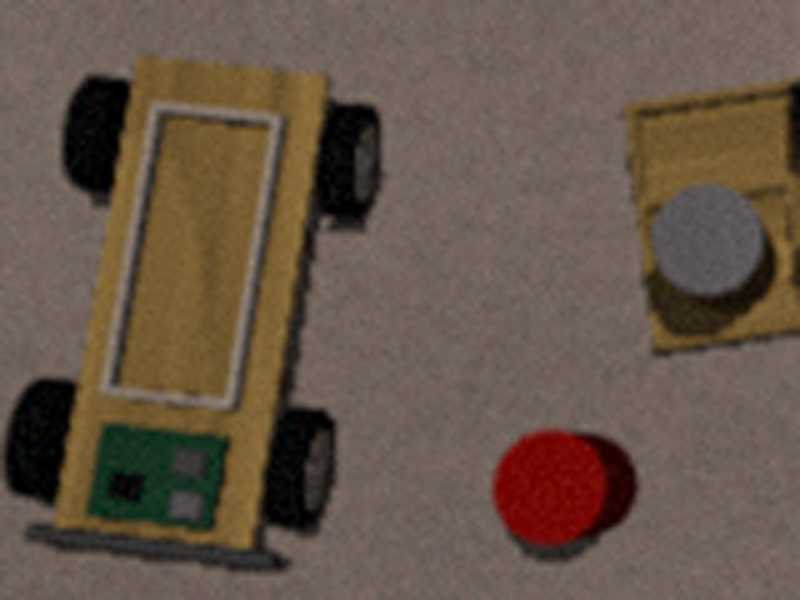

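View pics/s1.png

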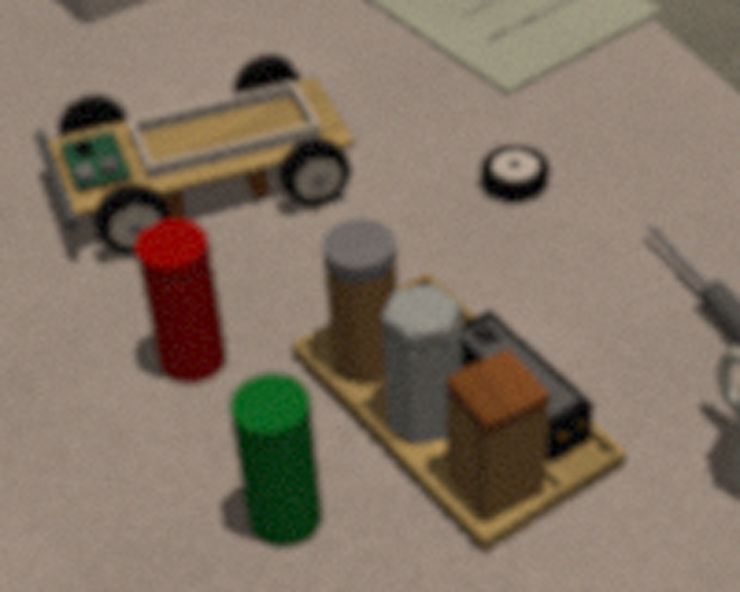

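```bash
python3 - <<'E'
from h import *
d=pickle.load(open("c0.pkl","rb"));c=d["top"]
def cv(p,ox,oy,s):return (ox+(p[0]+.5)/s-.5,oy+(p[1]+.5)/s-.5)
def P(p,z,b):return ray(c,*cv(p,*b),z)
B2=(195,175,6.6);B1=(80,175,5)
k=[P(p,.016,B2) for p in((70,143),(657,57),(710,375),(105,463))]
print("caddy",np.round(k,4),np.mean(k,0).round(4),"sides",[round(float(np.linalg.norm(k[i]-k[i-1])),3) for i in range(4)])
for a,b in((0,1),(3,2)):
    e=k[a]-k[b];print("yaw of caddy y:",np.degrees(np.arctan2(-e[0],e[1])))
for a,b in((3,0),(2,1)):
    e=k[b]-k[a];print("x:",np.degrees(np.arctan2(e[1],e[0])))
print("tube",P((176,316),.122,B2),"hex",P((388,290),.114,B2),"box",np.mean([P(p,.106,B2) for p in((540,188),(675,183),(682,318),(546,328))],0))
h=[P(p,.114,B2) for p in((333,223),(411,217),(460,277),(438,350),(364,366),(315,302))];print("hexc",np.mean(h,0))
pk=[P(p,.046,B2) for p in((287,107),(590,68),(604,178),(300,220))];print("pack",np.mean(pk,0))
e=pk[0]-pk[1];print("pack dir",np.degrees(np.arctan2(-e[0],e[1])),np.linalg.norm(e))
b=[P(p,.054,B1) for p in((156,107),(278,120),(233,402),(108,388))];print("bay",np.round(b,4),np.mean(b,0),[round(float(np.linalg.norm(b[i]-b[i-1])),3) for i in range(4)])
for i,j in((3,0),(2,1)):
    e=b[j]-b[i];print("bay x ang",np.degrees(np.arctan2(e[1],e[0])))
hsv=cv2.cvtColor(c["pixels"],cv2.COLOR_BGR2HSV)
m=((hsv[...,1]>130)&(hsv[...,0]<25)).astype(np.uint8);m[:, :335]=0;m=cv2.morphologyEx(m,3,np.ones((5,5)))
n=max(cv2.findContours(m,0,2)[0],key=cv2.contourArea);r=cv2.minAreaRect(n)
q=[ray(c,u,v,.004) for u,v in cv2.boxPoints(r)];print("mat",r,np.round(q,4),np.mean(q,0))
for nm,lo,hi in(("green",45,80),("red",0,6)):
    m=((hsv[...,1]>150)&(hsv[...,2]>60)&(hsv[...,0]>=lo)&(hsv[...,0]<=hi)).astype(np.uint8);m[:250]=0;m[:,:160]=0;m[:,335:]=0
    n=max(cv2.findContours(m,0,2)[0],key=cv2.contourArea);(u,v),rr=cv2.minEnclosingCircle(n);print(nm,u,v,rr,ray(c,u,v,.116))
E
```

```text
caddy [[ 0.6057  0.1161  0.016 ]
 [ 0.6371 -0.1092  0.016 ]
 [ 0.5148 -0.126   0.016 ]
 [ 0.484   0.1013  0.016 ]] [ 0.5604 -0.0045  0.016 ] sides [0.123, 0.227, 0.123, 0.229]
yaw of caddy y: 7.925105242214467
yaw of caddy y: 7.7186780477311405
x: 6.931767258664708
x: 7.846971860203823
tube [0.52733119 0.06552523 0.122     ] hex [ 0.53646213 -0.00635389  0.114     ] box [ 0.54922953 -0.08346702  0.106     ]
hexc [ 0.53682782 -0.00594983  0.114     ]
pack [ 0.59911665 -0.02721439  0.046     ]
pack dir 6.907548152405245 0.11384320117089598
bay [[0.6019 0.341  0.054 ]
 [0.5949 0.2813 0.054 ]
 [0.4595 0.2966 0.054 ]
 [0.4666 0.3564 0.054 ]] [0.53071946 0.3188214  0.054     ] [0.136, 0.06, 0.136, 0.06]
bay x ang -6.463410488203125
bay x ang -6.4515315162553035
mat ((379.07568359375, 247.29383850097656), (48.93421936035156, 101.20647430419922), 6.115502834320068) [[ 0.3596 -0.238   0.004 ]
 [ 0.6088 -0.2778  0.004 ]
 [ 0.5941 -0.4007  0.004 ]
 [ 0.3463 -0.3558  0.004 ]] [ 0.47721201 -0.31807415  0.004     ]
green 265.5 273.3571472167969 10.932642936706543 [ 0.41460005 -0.03222503  0.116     ]
red 190.0 272.558837890625 11.753229141235352 [0.41778973 0.13423685 0.116     ]
```

View pics/t3.png

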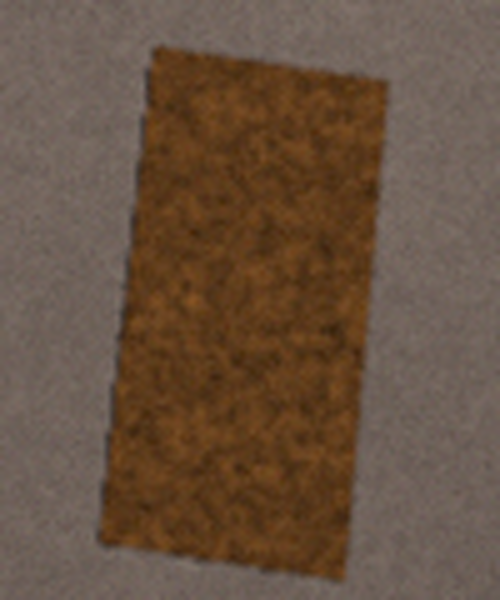

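```bash
cat > p.py <<'E'
import sys,numpy as np
from station import *
from scipy.spatial.transform import Rotation as R
def plan(x,y,z,yaw):
    o=get_obs();q=o["tool_rot"];A=R.from_quat([q[1],q[2],q[3],q[0]])
    a=np.radians(yaw);s,c=np.sin(a),np.cos(a)
    T=R.from_matrix(np.array([[-s,c,0],[c,s,0],[0,0,-1]]))
    T2=T*R.from_rotvec([0,0,np.pi]); 
    w=(A.inv()*T).as_rotvec(degrees=True)
    d=A.inv().apply(np.array([x,y,z])-o["eef_pos"])
    print("t",round(o["t"],2),"dp",(d/.025).round(3),"ang",(w/5).round(3),"q",o["q"].round(2),"F",o["contact_force"].round(1),"w",round(o["gripper_width"]*85.4,1),"pos",o["eef_pos"].round(4))
if __name__=="__main__":
    plan(*map(float,sys.argv[1:5]))
E
python3 p.py .549 -.0835 .20 3.5
```

```text
t 0.15 dp [-21.29  -20.654   1.254] ang [-1.4000e-02  9.0000e-03  1.2261e+01] q [-1.24  0.48  0.02  1.56 -0.01  1.11 -0.08] F [ 0.5 -0.7 -0.6] w 85.4 pos [0.2872 0.6104 0.2306]
```

Request:
jog_arm --dp '[[-0.7,-0.7,0],[-2.1,-2.0,0],[-3.5,-3.4,0],[-4.9,-4.8,0],[-6.3,-6.2,0]]' --angular '[[0,0,0],[0,0,0],[0,0,1],[0,0,2],[0,0,3]]' --claw '[80,80,80,80,80]' --grip_force 45

```text
t: 0.65
eef_pos: [0.3642, 0.4014, 0.2311]
tool_rot: [-0.0, 0.345, 0.938, -0.0]
contact_force: [0.5, -0.5, 0.2]
gripper_width: 0.938
```

```bash
python3 p.py .549 -.0835 .20 3.5
```

```text
t 0.65 dp [-18.198  -9.978   1.246] ang [-3.000e-03  1.000e-03  9.219e+00] q [-1.05  0.26  0.12  1.88 -0.04  1.   -0.05] F [ 0.5 -0.5  0.2] w 80.1 pos [0.3642 0.4014 0.2311]
```

Request:
jog_arm --dp '[[-1.6,-0.9,0.1],[-3.3,-1.8,0.2],[-5.0,-2.7,0.3],[-6.7,-3.6,0.4],[-8.2,-4.5,0.5]]' --angular '[[0,0,1],[0,0,2],[0,0,3],[0,0,4],[0,0,5]]' --claw '[80,80,80,80,80]'

```text
t: 1.15
eef_pos: [0.4484, 0.1829, 0.2188]
tool_rot: [0.0, 0.541, 0.841, 0.0]
contact_force: [0.3, -0.1, 0.8]
gripper_width: 0.939
```

```bash
python3 p.py .549 -.0835 .20 3.5
```

```text
t 1.15 dp [-11.364  -0.768   0.752] ang [ 4.000e-03 -1.000e-03  4.209e+00] q [-0.79  0.17  0.31  2.03 -0.07  0.95 -0.02] F [ 0.3 -0.1  0.8] w 80.2 pos [0.4484 0.1829 0.2188]
```

Request:
jog_arm --dp '[[-1.8,-0.1,0.1],[-3.6,-0.2,0.2],[-5.4,-0.3,0.4],[-7.2,-0.4,0.6],[-9.0,-0.6,0.7]]' --angular '[[0,0,1],[0,0,2],[0,0,3],[0,0,4],[0,0,4.2]]' --claw '[80,80,80,80,80]'

```text
t: 1.65
eef_pos: [0.5289, -0.0268, 0.2009]
tool_rot: [-0.0, 0.684, 0.729, -0.0]
contact_force: [1.1, 1.1, 0.2]
gripper_width: 0.934
```

```bash
python3 p.py .549 -.0835 .18 3.5
```

```text
t 1.65 dp [-2.317  0.656  0.838] ang [-0.002 -0.001  0.037] q [-0.48  0.29  0.49  1.96 -0.17  0.93  0.17] F [1.1 1.1 0.2] w 79.8 pos [ 0.5289 -0.0268  0.2009]
```

Request:
jog_arm --dp '[[-0.7,0.2,0.2],[-1.4,0.4,0.5],[-2.0,0.6,0.8],[-2.3,0.66,0.84],[-2.32,0.66,0.84]]' --angular '[[0,0,0],[0,0,0],[0,0,0],[0,0,0],[0,0,0]]' --claw '[80,80,80,80,80]'

```text
t: 2.15
eef_pos: [0.5487, -0.0831, 0.1801]
tool_rot: [-0.0, 0.684, 0.73, -0.0]
contact_force: [-0.8, 0.0, 1.1]
gripper_width: 0.937
```

```bash
python3 p.py .549 -.0835 .064 3.5; python3 -c "
from station import *
import cv2,pickle
c=read_camera('wrist');cv2.imwrite('pics/w1.png',c['pixels']);pickle.dump(c,open('w1.pkl','wb'))"
```

```text
t 2.15 dp [-0.017  0.014  4.645] ang [-0.008  0.005  0.041] q [-0.36  0.37  0.5   1.92 -0.22  0.91  0.31] F [-0.8  0.   1.1] w 80.0 pos [ 0.5487 -0.0831  0.1801]
```

View pics/w1.png

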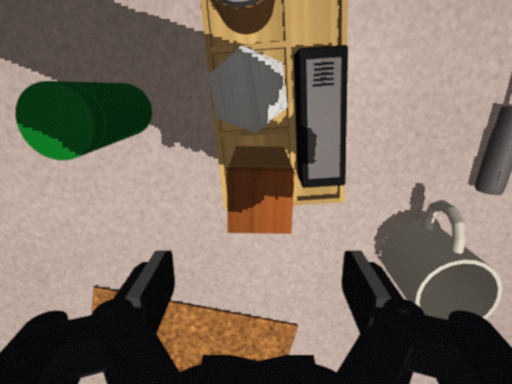

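```bash
python3 - <<'E'
from h import *
c=pickle.load(open("w1.pkl","rb"))
b=[ray(c,u,v,.106) for u,v in((229,168),(293,168),(292,233),(228,233))];print(np.round(b,4),np.mean(b,0))
e=b[1]-b[0];print(np.degrees(np.arctan2(e[1],e[0])),np.linalg.norm(e))
h=[ray(c,u,v,.114) for u,v in((209,64),(249,46),(285,59),(287,106),(254,131),(213,116))];print("hex",np.mean(h,0),np.round(h,3))
p=[ray(c,u,v,.046) for u,v in((295,48),(346,46),(345,184),(301,187))];print("pack",np.mean(p,0));e=p[2]-p[1];print(np.degrees(np.arctan2(e[1],e[0]))+90)
E
```

```text
[[ 0.5272 -0.0579  0.106 ]
 [ 0.5721 -0.055   0.106 ]
 [ 0.5764 -0.1052  0.106 ]
 [ 0.5282 -0.1083  0.106 ]] [ 0.55098414 -0.08162086  0.106     ]
3.658987547545646 0.045022760061872426
hex [ 0.53880197 -0.00355099  0.114     ] [[ 0.513  0.009  0.114]
 [ 0.537  0.02   0.114]
 [ 0.559  0.015  0.114]
 [ 0.563 -0.013  0.114]
 [ 0.543 -0.03   0.114]
 [ 0.516 -0.022  0.114]]
pack [ 0.6004513 -0.0267147  0.046    ]
8.219213237064011
```

Request:
jog_arm --dp '[[0,0.04,0.8],[0,0.04,1.8],[0,0.04,2.8],[0,0.04,3.8],[0,0.04,4.64]]' --angular '[[0,0,0],[0,0,0],[0,0,0],[0,0,0],[0,0,0]]' --claw '[80,80,80,80,80]'

```text
t: 2.7
eef_pos: [0.5498, -0.0803, 0.0635]
tool_rot: [-0.0, 0.683, 0.731, 0.0]
contact_force: [-0.9, -0.3, 0.2]
gripper_width: 0.938
```

Request:
jog_arm --dp '[[0,0,0],[0,0,0],[0,0,0],[0,0,0],[0,0,0]]' --angular '[[0,0,0],[0,0,0],[0,0,0],[0,0,0],[0,0,0]]' --claw '[40,40,40,40,40]'

```text
t: 3.2
eef_pos: [0.5506, -0.0818, 0.0654]
tool_rot: [0.0, 0.683, 0.73, 0.001]
contact_force: [-0.9, 1.5, 3.7]
gripper_width: 0.558
```

```bash
python3 p.py .549 -.0835 .13 3.5; python3 -c "
from station import *
import cv2,pickle
c=read_camera('wrist');cv2.imwrite('pics/w2.png',c['pixels'])"
```

```text
t 3.2 dp [-0.062 -0.064 -2.586] ang [ 0.019 -0.003  0.062] q [-0.28  0.53  0.41  1.99 -0.33  0.68  0.41] F [-0.9  1.5  3.7] w 47.6 pos [ 0.5506 -0.0818  0.0654]
```

View pics/w2.png

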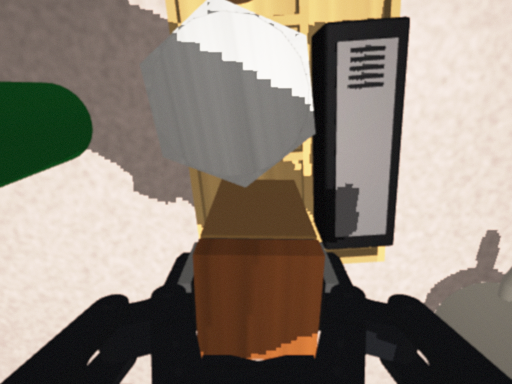

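Request:
jog_arm --dp '[[0,0,-0.4],[0,0,-1.2],[0,0,-2.0],[0,0,-2.7],[0,0,-3.0]]' --angular '[[0,0,0],[0,0,0],[0,0,0],[0,0,0],[0,0,0]]' --claw '[40,40,40,40,40]'

```text
t: 3.75
eef_pos: [0.5507, -0.0824, 0.1412]
tool_rot: [0.001, 0.683, 0.73, 0.001]
contact_force: [-0.3, -0.6, -1.8]
gripper_width: 0.556
```

```bash
python3 p.py .393 -.3055 .14 3.5
```

```text
t 3.75 dp [-8.491 -6.881  0.033] ang [0.028 0.002 0.055] q [-0.34  0.42  0.48  1.95 -0.26  0.83  0.35] F [-0.3 -0.6 -1.8] w 47.5 pos [ 0.5507 -0.0824  0.1412]
```

Request:
jog_arm --dp '[[-0.5,-0.4,0],[-1.5,-1.2,0],[-2.7,-2.2,0],[-3.9,-3.2,0],[-5.1,-4.1,0]]' --angular '[[0,0,0],[0,0,0],[0,0,0],[0,0,0],[0,0,0]]' --claw '[40,40,40,40,40]'

```text
t: 4.25
eef_pos: [0.4531, -0.2176, 0.1384]
tool_rot: [-0.001, 0.684, 0.73, -0.001]
contact_force: [-0.0, -0.9, -2.8]
gripper_width: 0.556
```

```bash
python3 p.py .393 -.3055 .14 3.5
```

```text
t 4.25 dp [-3.35  -2.629 -0.059] ang [-0.025 -0.006  0.051] q [-0.1   0.35  0.52  2.08 -0.24  0.78  0.63] F [-0.  -0.9 -2.8] w 47.5 pos [ 0.4531 -0.2176  0.1384]
```

Request:
jog_arm --dp '[[-1.2,-0.9,0],[-2.3,-1.8,0],[-3.0,-2.4,0],[-3.3,-2.6,0],[-3.35,-2.63,0]]' --angular '[[0,0,0],[0,0,0],[0,0,0],[0,0,0],[0,0,0]]' --claw '[40,40,40,40,40]'

```text
t: 4.75
eef_pos: [0.3945, -0.3048, 0.1388]
tool_rot: [-0.001, 0.684, 0.729, -0.0]
contact_force: [0.0, -0.0, -2.6]
gripper_width: 0.557
```

```bash
python3 p.py .393 -.3055 .064 3.5
```

```text
t 4.75 dp [-0.025 -0.059  2.992] ang [-0.013 -0.004  0.028] q [ 0.08  0.34  0.55  2.09 -0.25  0.78  0.85] F [ 0.  -0.  -2.6] w 47.6 pos [ 0.3945 -0.3048  0.1388]
```

Request:
jog_arm --dp '[[0,0,0.7],[0,0,1.5],[0,0,2.3],[0,0,2.7],[0,0,2.9]]' --angular '[[0,0,0],[0,0,0],[0,0,0],[0,0,0],[0,0,0]]' --claw '[40,40,40,40,40]'

```text
t: 5.25
eef_pos: [0.3962, -0.3027, 0.0657]
tool_rot: [-0.001, 0.683, 0.731, -0.0]
contact_force: [0.1, -0.1, -2.0]
gripper_width: 0.554
```

```bash
python3 p.py .393 -.3055 .063 3.5
```

```text
t 5.25 dp [-0.101 -0.134  0.109] ang [-0.017 -0.015  0.079] q [ 0.15  0.47  0.47  2.13 -0.36  0.62  0.94] F [ 0.1 -0.1 -2. ] w 47.3 pos [ 0.3962 -0.3027  0.0657]
```

Request:
jog_arm --dp '[[0,0,0.03],[0,0,0.06],[0,0,0.09],[0,0,0.1],[0,0,0.1]]' --angular '[[0,0,0],[0,0,0],[0,0,0],[0,0,0],[0,0,0]]' --claw '[40,40,40,40,40]'

```text
t: 5.75
eef_pos: [0.3963, -0.3041, 0.0646]
tool_rot: [0.0, 0.683, 0.73, 0.0]
contact_force: [0.5, -0.6, -2.6]
gripper_width: 0.56
```

```bash
python3 p.py .393 -.3055 .063 3.5
```

```text
t 5.75 dp [-0.049 -0.134  0.065] ang [0.007 0.003 0.06 ] q [ 0.16  0.47  0.47  2.13 -0.36  0.62  0.94] F [ 0.5 -0.6 -2.6] w 47.8 pos [ 0.3963 -0.3041  0.0646]
```

Request:
jog_arm --dp '[[0,0,0.04],[0,0,0.08],[0,0,0.1],[0,0,0.12],[0,0,0.12]]' --angular '[[0,0,0],[0,0,0],[0,0,0],[0,0,0],[0,0,0]]' --claw '[40,40,40,40,40]'

```text
t: 6.25
eef_pos: [0.3962, -0.3043, 0.0633]
tool_rot: [0.0, 0.684, 0.73, 0.001]
contact_force: [-7.2, 5.7, 26.0]
gripper_width: 0.559
```

```bash
python3 p.py .393 -.3055 .063 3.5
```

```text
t 6.25 dp [-0.041 -0.132  0.01 ] ang [ 0.017 -0.012  0.052] q [ 0.16  0.47  0.46  2.13 -0.36  0.62  0.94] F [-7.2  5.7 26. ] w 47.7 pos [ 0.3962 -0.3043  0.0633]
```

Request:
jog_arm --dp '[[0,0,-0.03],[0,0,-0.04],[0,0,-0.04],[0,0,-0.04],[0,0,-0.04]]' --angular '[[0,0,0],[0,0,0],[0,0,0],[0,0,0],[0,0,0]]' --claw '[40,40,70,70,70]'

```text
t: 6.75
eef_pos: [0.3962, -0.304, 0.0623]
tool_rot: [0.0, 0.683, 0.73, -0.0]
contact_force: [-0.5, 0.7, 0.3]
gripper_width: 0.821
```

Request:
jog_arm --dp '[[0,0,-0.2],[0,0,-1.2],[0,0,-2.6],[0,0,-4.0],[0,0,-4.6]]' --angular '[[0,0,0],[0,0,0],[0,0,0],[0,0,0],[0,0,0]]' --claw '[70,70,70,70,70]'

```text
t: 7.25
eef_pos: [0.3971, -0.305, 0.1804]
tool_rot: [0.002, 0.683, 0.73, 0.001]
contact_force: [0.4, 0.0, 0.4]
gripper_width: 0.827
```

```bash
python3 p.py .538 -.005 .18 8; python3 -c "
from station import *
import cv2,pickle
c=read_camera('wrist');cv2.imwrite('pics/w3.png',c['pixels']);pickle.dump(c,open('w3.pkl','wb'))"
```

```text
t 7.25 dp [11.605  6.414  0.015] ang [ 0.041  0.025 -0.846] q [ 0.04  0.28  0.59  2.05 -0.2   0.86  0.8 ] F [0.4 0.  0.4] w 70.7 pos [ 0.3971 -0.305   0.1804]
```

View pics/w3.png

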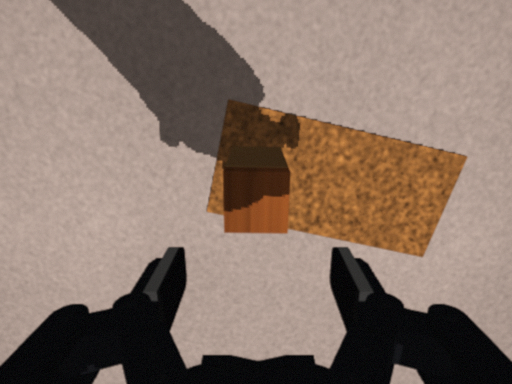

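```bash
python3 - <<'E'
from h import *
c=pickle.load(open("w3.pkl","rb"))
b=[ray(c,u,v,.004) for u,v in((208,212),(229,100),(466,156),(424,256))];print(np.round(b,4),np.mean(b,0))
b=[ray(c,u,v,.104) for u,v in((224,170),(290,170),(290,232),(226,233))];print(np.round(b,4),np.mean(b,0))
E
```

```text
[[ 0.3476 -0.3567  0.004 ]
 [ 0.366  -0.2387  0.004 ]
 [ 0.6103 -0.2781  0.004 ]
 [ 0.594  -0.3952  0.004 ]] [ 0.47948075 -0.31716552  0.004     ]
[[ 0.3722 -0.2823  0.104 ]
 [ 0.4191 -0.2793  0.104 ]
 [ 0.4238 -0.3277  0.104 ]
 [ 0.3753 -0.3316  0.104 ]] [ 0.39760575 -0.30520461  0.104     ]
```

Request:
jog_arm --dp '[[0.6,0.3,0],[2.0,1.1,0],[3.7,2.0,0],[5.4,2.9,0],[7.1,3.9,0]]' --angular '[[0,0,0],[0,0,0],[0,0,-0.4],[0,0,-0.8],[0,0,-0.85]]' --claw '[80,80,80,80,80]'

```text
t: 7.8
eef_pos: [0.4815, -0.1188, 0.177]
tool_rot: [-0.0, 0.656, 0.755, -0.0]
contact_force: [1.4, 0.2, -0.1]
gripper_width: 0.94
```

```bash
python3 p.py .538 -.005 .18 8
```

```text
t 7.8 dp [ 4.188  2.874 -0.118] ang [-0.004 -0.003  0.013] q [-0.29  0.26  0.48  2.06 -0.16  0.86  0.42] F [ 1.4  0.2 -0.1] w 80.3 pos [ 0.4815 -0.1188  0.177 ]
```

Request:
jog_arm --dp '[[1.5,1.0,-0.1],[2.8,1.9,-0.1],[3.7,2.5,-0.1],[4.1,2.8,-0.1],[4.19,2.87,-0.1]]' --angular '[[0,0,0],[0,0,0],[0,0,0],[0,0,0],[0,0,0]]' --claw '[80,80,80,80,80]'

```text
t: 8.3
eef_pos: [0.5381, -0.0057, 0.1793]
tool_rot: [-0.0, 0.655, 0.756, -0.0]
contact_force: [-0.7, -0.6, 0.4]
gripper_width: 0.936
```

```bash
python3 p.py .5375 -.005 .072 8; python3 -c "
from station import *
import cv2,pickle
c=read_camera('wrist');cv2.imwrite('pics/w4.png',c['pixels']);pickle.dump(c,open('w4.pkl','wb'))"
```

```text
t 8.3 dp [ 0.031 -0.017  4.293] ang [-0.008  0.001  0.033] q [-0.46  0.33  0.43  1.96 -0.17  0.89  0.21] F [-0.7 -0.6  0.4] w 80.0 pos [ 0.5381 -0.0057  0.1793]
```

View pics/w4.png

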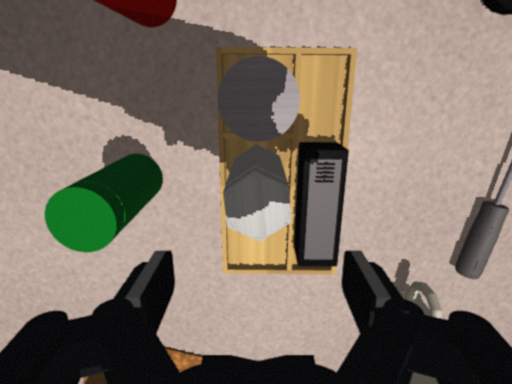

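Request:
jog_arm --dp '[[0,0,0.8],[0,0,1.8],[0,0,2.8],[0,0,3.8],[0,0,4.3]]' --angular '[[0,0,0],[0,0,0],[0,0,0],[0,0,0],[0,0,0]]' --claw '[80,80,80,80,80]'

```text
t: 8.85
eef_pos: [0.5361, -0.009, 0.0706]
tool_rot: [-0.001, 0.657, 0.754, -0.001]
contact_force: [0.3, -0.1, 0.2]
gripper_width: 0.938
```

Request:
jog_arm --dp '[[0,0,0],[0,0,0],[0,0,0],[0,0,0],[0,0,0]]' --angular '[[0,0,0],[0,0,0],[0,0,0],[0,0,0],[0,0,0]]' --claw '[38,38,38,38,38]'

```text
t: 9.35
eef_pos: [0.5387, -0.007, 0.0735]
tool_rot: [0.001, 0.656, 0.755, 0.001]
contact_force: [-1.5, -1.2, 7.5]
gripper_width: 0.541
```

```bash
python3 p.py .538 -.005 .15 8
```

```text
t 9.35 dp [ 0.082 -0.01  -3.062] ang [0.021 0.003 0.007] q [-0.39  0.49  0.37  2.03 -0.27  0.67  0.29] F [-1.5 -1.2  7.5] w 46.2 pos [ 0.5387 -0.007   0.0735]
```

Request:
jog_arm --dp '[[0,0,-0.4],[0,0,-1.2],[0,0,-2.0],[0,0,-2.7],[0,0,-3.0]]' --angular '[[0,0,0],[0,0,0],[0,0,0],[0,0,0],[0,0,0]]' --claw '[38,38,38,38,38]'

```text
t: 9.85
eef_pos: [0.5388, -0.0064, 0.1493]
tool_rot: [0.001, 0.656, 0.755, 0.001]
contact_force: [-0.2, 0.5, -2.7]
gripper_width: 0.547
```

```bash
python3 p.py .481 -.318 .15 -3
```

```text
t 9.85 dp [-12.017  -4.036  -0.043] ang [ 0.03  -0.006  2.213] q [-0.44  0.37  0.42  1.98 -0.2   0.82  0.23] F [-0.2  0.5 -2.7] w 46.7 pos [ 0.5388 -0.0064  0.1493]
```

Request:
jog_arm --dp '[[-0.6,-0.2,0],[-1.9,-0.6,0],[-3.5,-1.2,0],[-5.1,-1.7,0],[-6.6,-2.2,0]]' --angular '[[0,0,0.2],[0,0,0.7],[0,0,1.2],[0,0,1.7],[0,0,2.2]]' --claw '[38,38,38,38,38]'

```text
t: 10.35
eef_pos: [0.5048, -0.1803, 0.1465]
tool_rot: [-0.0, 0.726, 0.687, -0.001]
contact_force: [0.9, 0.5, -2.1]
gripper_width: 0.543
```

```bash
python3 p.py .481 -.318 .15 -3
```

```text
t 10.35 dp [-5.553 -0.649 -0.136] ang [-0.018  0.004 -0.028] q [-0.18  0.38  0.51  1.99 -0.25  0.82  0.41] F [ 0.9  0.5 -2.1] w 46.3 pos [ 0.5048 -0.1803  0.1465]
```

Request:
jog_arm --dp '[[-1.6,-0.2,-0.1],[-3.2,-0.4,-0.1],[-4.6,-0.5,-0.1],[-5.3,-0.6,-0.1],[-5.55,-0.65,-0.1]]' --angular '[[0,0,0],[0,0,0],[0,0,0],[0,0,0],[0,0,0]]' --claw '[38,38,38,38,38]'

```text
t: 10.85
eef_pos: [0.4807, -0.3187, 0.149]
tool_rot: [-0.0, 0.727, 0.687, -0.001]
contact_force: [-0.1, -0.2, -2.8]
gripper_width: 0.539
```

```bash
python3 p.py .481 -.318 .0735 -3
```

```text
t 10.85 dp [0.031 0.014 3.021] ang [-0.021  0.012 -0.051] q [ 0.08  0.45  0.52  1.9  -0.28  0.87  0.68] F [-0.1 -0.2 -2.8] w 46.1 pos [ 0.4807 -0.3187  0.149 ]
```

Request:
jog_arm --dp '[[0,0,0.8],[0,0,1.8],[0,0,2.6],[0,0,2.95],[0,0,3.0]]' --angular '[[0,0,0],[0,0,0],[0,0,0],[0,0,0],[0,0,0]]' --claw '[38,38,38,38,38]'

```text
t: 11.35
eef_pos: [0.4823, -0.3143, 0.0734]
tool_rot: [-0.001, 0.725, 0.689, -0.0]
contact_force: [-0.9, 0.6, -1.9]
gripper_width: 0.543
```

Request:
jog_arm --dp '[[0,0,0.02],[0,0,0.03],[0,0,0.03],[0,0,0.03],[0,0,0.03]]' --angular '[[0,0,0],[0,0,0],[0,0,0],[0,0,0],[0,0,0]]' --claw '[38,38,38,38,38]'

```text
t: 11.85
eef_pos: [0.4835, -0.3155, 0.0744]
tool_rot: [0.0, 0.725, 0.689, 0.0]
contact_force: [0.8, 0.1, -2.9]
gripper_width: 0.543
```

```bash
python3 p.py .481 -.318 .0725 -3
```

```text
t 11.85 dp [-0.105 -0.093  0.078] ang [0.008 0.002 0.01 ] q [ 0.12  0.55  0.46  1.94 -0.36  0.72  0.74] F [ 0.8  0.1 -2.9] w 46.4 pos [ 0.4835 -0.3155  0.0744]
```

Request:
jog_arm --dp '[[0,0,0.02],[0,0,0.04],[0,0,0.06],[0,0,0.07],[0,0,0.07]]' --angular '[[0,0,0],[0,0,0],[0,0,0],[0,0,0],[0,0,0]]' --claw '[38,38,38,38,38]'

```text
t: 12.35
eef_pos: [0.4832, -0.3154, 0.0722]
tool_rot: [-0.0, 0.725, 0.689, -0.0]
contact_force: [-0.4, -0.1, -2.1]
gripper_width: 0.543
```

Request:
jog_arm --dp '[[0,0,0.02],[0,0,0.03],[0,0,0.04],[0,0,0.05],[0,0,0.05]]' --angular '[[0,0,0],[0,0,0],[0,0,0],[0,0,0],[0,0,0]]' --claw '[38,38,38,38,38]'

```text
t: 12.85
eef_pos: [0.4832, -0.3155, 0.0715]
tool_rot: [0.0, 0.725, 0.689, 0.0]
contact_force: [-3.2, 1.1, 4.4]
gripper_width: 0.543
```

Touching. Release and rise.

Request:
jog_arm --dp '[[0,0,0],[0,0,0],[0,0,0],[0,0,0],[0,0,0]]' --angular '[[0,0,0],[0,0,0],[0,0,0],[0,0,0],[0,0,0]]' --claw '[62,62,62,62,62]'

```text
t: 13.35
eef_pos: [0.4833, -0.3154, 0.071]
tool_rot: [0.0, 0.725, 0.689, -0.0]
contact_force: [0.5, 0.3, -0.0]
gripper_width: 0.727
```

Request:
jog_arm --dp '[[0,0,-0.3],[0,0,-1.3],[0,0,-2.7],[0,0,-4.0],[0,0,-4.6]]' --angular '[[0,0,0],[0,0,0],[0,0,0],[0,0,0],[0,0,0]]' --claw '[62,62,62,62,62]'

```text
t: 13.85
eef_pos: [0.4843, -0.3165, 0.1894]
tool_rot: [0.002, 0.725, 0.688, 0.001]
contact_force: [0.3, -0.2, -0.5]
gripper_width: 0.726
```

```bash
python3 p.py .528 .0665 .19 8; python3 -c "
from station import *
import cv2,pickle
c=read_camera('wrist');cv2.imwrite('pics/w5.png',c['pixels']);pickle.dump(c,open('w5.pkl','wb'))"
```

```text
t 13.85 dp [15.39   0.95  -0.044] ang [ 0.047  0.023 -2.195] q [ 0.05  0.4   0.55  1.87 -0.25  0.94  0.66] F [ 0.3 -0.2 -0.5] w 62.0 pos [ 0.4843 -0.3165  0.1894]
```

View pics/w5.png

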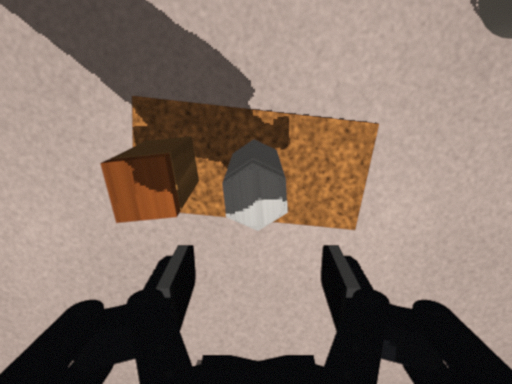

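Request:
jog_arm --dp '[[0.7,0,0],[2.3,0.1,0],[4.1,0.2,0],[5.9,0.3,0],[7.7,0.45,0]]' --angular '[[0,0,0],[0,0,-0.5],[0,0,-1],[0,0,-1.6],[0,0,-2.2]]' --claw '[80,80,80,80,80]'

```text
t: 14.4
eef_pos: [0.5036, -0.1219, 0.1853]
tool_rot: [-0.001, 0.655, 0.756, -0.0]
contact_force: [1.7, 0.3, -0.4]
gripper_width: 0.939
```

```bash
python3 p.py .528 .0665 .19 8
```

```text
t 14.4 dp [ 7.323  2.034 -0.188] ang [-0.013 -0.004  0.031] q [-0.27  0.29  0.46  2.   -0.17  0.89  0.43] F [ 1.7  0.3 -0.4] w 80.2 pos [ 0.5036 -0.1219  0.1853]
```

Request:
jog_arm --dp '[[1.8,0.5,-0.2],[3.6,1.0,-0.2],[5.4,1.5,-0.2],[6.7,1.9,-0.2],[7.3,2.03,-0.2]]' --angular '[[0,0,0],[0,0,0],[0,0,0],[0,0,0],[0,0,0]]' --claw '[80,80,80,80,80]'

```text
t: 14.9
eef_pos: [0.5287, 0.0682, 0.1901]
tool_rot: [-0.001, 0.654, 0.757, -0.0]
contact_force: [0.6, -0.3, 0.1]
gripper_width: 0.937
```

```bash
python3 p.py .528 .0665 .080 8; python3 -c "
from station import *
import cv2,pickle
c=read_camera('wrist');cv2.imwrite('pics/w6.png',c['pixels']);pickle.dump(c,open('w6.pkl','wb'))"
```

```text
t 14.9 dp [-0.068 -0.033  4.405] ang [-0.012 -0.011  0.07 ] q [-0.56  0.3   0.38  1.96 -0.14  0.91  0.04] F [ 0.6 -0.3  0.1] w 80.0 pos [0.5287 0.0682 0.1901]
```

View pics/w6.png

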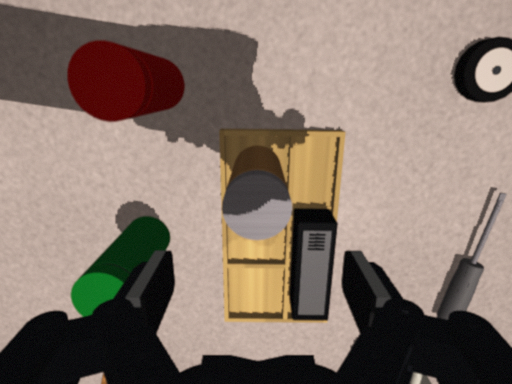

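Request:
jog_arm --dp '[[0,0,0.8],[0,0,1.8],[0,0,2.8],[0,0,3.8],[0,0,4.4]]' --angular '[[0,0,0],[0,0,0],[0,0,0],[0,0,0],[0,0,0]]' --claw '[80,80,80,80,80]'

```text
t: 15.45
eef_pos: [0.5276, 0.0614, 0.079]
tool_rot: [-0.0, 0.657, 0.754, -0.002]
contact_force: [-0.6, -0.6, 0.4]
gripper_width: 0.938
```

Request:
jog_arm --dp '[[0,0,0],[0,0,0],[0,0,0],[0,0,0],[0,0,0]]' --angular '[[0,0,0],[0,0,0],[0,0,0],[0,0,0],[0,0,0]]' --claw '[42,42,42,42,42]'

```text
t: 15.95
eef_pos: [0.5293, 0.0641, 0.0816]
tool_rot: [0.0, 0.656, 0.755, 0.0]
contact_force: [-0.6, 0.6, -2.0]
gripper_width: 0.573
```

Request:
jog_arm --dp '[[0,0,-0.4],[0,0,-1.2],[0,0,-2.0],[0,0,-2.7],[0,0,-3.0]]' --angular '[[0,0,0],[0,0,0],[0,0,0],[0,0,0],[0,0,0]]' --claw '[42,42,42,42,42]'

```text
t: 16.45
eef_pos: [0.5301, 0.0642, 0.1584]
tool_rot: [0.001, 0.656, 0.755, 0.001]
contact_force: [0.5, 0.2, -1.2]
gripper_width: 0.573
```

```bash
python3 p.py .566 -.330 .16 -5
```

```text
t 16.45 dp [-15.812  -0.785  -0.077] ang [ 0.036 -0.011  2.609] q [-0.55  0.34  0.38  1.99 -0.17  0.84  0.07] F [ 0.5  0.2 -1.2] w 49.0 pos [0.5301 0.0642 0.1584]
```

Request:
jog_arm --dp '[[-0.6,0,0],[-1.8,-0.1,0],[-3.4,-0.2,0],[-5.0,-0.2,0],[-6.6,-0.3,0]]' --angular '[[0,0,0.2],[0,0,0.6],[0,0,1.0],[0,0,1.5],[0,0,2.0]]' --claw '[42,42,42,42,42]'

```text
t: 16.95
eef_pos: [0.5441, -0.103, 0.1553]
tool_rot: [-0.0, 0.72, 0.694, -0.001]
contact_force: [0.9, -0.1, -1.9]
gripper_width: 0.57
```

```bash
python3 p.py .566 -.330 .16 -5
```

```text
t 16.95 dp [-9.043  1.209 -0.186] ang [-0.013  0.006  0.579] q [-0.29  0.39  0.46  1.94 -0.23  0.85  0.25] F [ 0.9 -0.1 -1.9] w 48.7 pos [ 0.5441 -0.103   0.1553]
```

Request:
jog_arm --dp '[[-1.6,0.2,-0.2],[-3.2,0.4,-0.2],[-4.8,0.6,-0.2],[-6.4,0.8,-0.2],[-7.6,1.0,-0.2]]' --angular '[[0,0,0.2],[0,0,0.4],[0,0,0.6],[0,0,0.6],[0,0,0.6]]' --claw '[42,42,42,42,42]'

```text
t: 17.45
eef_pos: [0.5613, -0.2954, 0.1601]
tool_rot: [-0.0, 0.738, 0.675, -0.001]
contact_force: [0.4, 0.4, -2.0]
gripper_width: 0.579
```

```bash
python3 p.py .566 -.330 .16 -5
```

```text
t 17.45 dp [-1.361  0.311  0.004] ang [-0.021  0.015 -0.033] q [ 0.03  0.52  0.49  1.75 -0.29  0.94  0.55] F [ 0.4  0.4 -2. ] w 49.4 pos [ 0.5613 -0.2954  0.1601]
```

Request:
jog_arm --dp '[[-0.8,0.2,0],[-1.2,0.3,0.3],[-1.3,0.31,1.0],[-1.36,0.31,1.8],[-1.36,0.31,2.5]]' --angular '[[0,0,0],[0,0,0],[0,0,0],[0,0,0],[0,0,0]]' --claw '[42,42,42,42,42]'

```text
t: 17.95
eef_pos: [0.567, -0.3238, 0.0954]
tool_rot: [-0.002, 0.737, 0.676, -0.0]
contact_force: [0.9, 0.7, -2.5]
gripper_width: 0.568
```

Request:
jog_arm --dp '[[0,0,0.3],[0,0,0.4],[0,0,0.5],[0,0,0.5],[0,0,0.5]]' --angular '[[0,0,0],[0,0,0],[0,0,0],[0,0,0],[0,0,0]]' --claw '[42,42,42,42,42]'

```text
t: 18.45
eef_pos: [0.5685, -0.3258, 0.0867]
tool_rot: [0.001, 0.737, 0.676, 0.0]
contact_force: [0.2, -0.9, -1.6]
gripper_width: 0.576
```

```bash
python3 p.py .566 -.330 .0805 -5
```

```text
t 18.45 dp [-0.177 -0.085  0.249] ang [0.013 0.004 0.011] q [ 0.12  0.64  0.44  1.74 -0.35  0.84  0.63] F [ 0.2 -0.9 -1.6] w 49.2 pos [ 0.5685 -0.3258  0.0867]
```

Request:
jog_arm --dp '[[0,-0.1,0.1],[0,-0.1,0.18],[0,-0.1,0.22],[0,-0.1,0.25],[0,-0.1,0.25]]' --angular '[[0,0,0],[0,0,0],[0,0,0],[0,0,0],[0,0,0]]' --claw '[42,42,42,42,42]'

```text
t: 18.95
eef_pos: [0.5656, -0.3255, 0.0797]
tool_rot: [-0.0, 0.737, 0.676, 0.0]
contact_force: [0.1, 0.7, -2.3]
gripper_width: 0.574
```

Request:
jog_arm --dp '[[0,0,0.01],[0,0,0.02],[0,0,0.03],[0,0,0.04],[0,0,0.04]]' --angular '[[0,0,0],[0,0,0],[0,0,0],[0,0,0],[0,0,0]]' --claw '[42,42,42,42,42]'

```text
t: 19.45
eef_pos: [0.5656, -0.3256, 0.0796]
tool_rot: [0.0, 0.737, 0.676, 0.0]
contact_force: [-1.9, 1.4, 6.2]
gripper_width: 0.573
```

Request:
jog_arm --dp '[[0,0,0],[0,0,0],[0,0,0],[0,0,0],[0,0,0]]' --angular '[[0,0,0],[0,0,0],[0,0,0],[0,0,0],[0,0,0]]' --claw '[65,65,65,65,65]'

```text
t: 19.95
eef_pos: [0.5656, -0.3255, 0.0787]
tool_rot: [-0.0, 0.737, 0.676, -0.0]
contact_force: [-0.9, 0.0, 0.1]
gripper_width: 0.759
```

Request:
jog_arm --dp '[[0,0,-0.3],[0,0,-1.3],[0,0,-2.7],[0,0,-4.0],[0,0,-4.6]]' --angular '[[0,0,0],[0,0,0],[0,0,0],[0,0,0],[0,0,0]]' --claw '[65,65,65,65,65]'

```text
t: 20.45
eef_pos: [0.5668, -0.3266, 0.1976]
tool_rot: [0.002, 0.737, 0.676, 0.001]
contact_force: [0.2, 0.0, 0.7]
gripper_width: 0.761
```

```bash
python3 p.py .6 -.027 .15 7.8; python3 -c "
from station import *
import cv2,pickle
c=read_camera('wrist');cv2.imwrite('pics/w7.png',c['pixels']);pickle.dump(c,open('w7.pkl','wb'))"
```

```text
t 20.45 dp [12.058  0.278  1.884] ang [ 0.051  0.026 -2.554] q [ 0.07  0.51  0.5   1.67 -0.28  1.03  0.58] F [0.2 0.  0.7] w 65.0 pos [ 0.5668 -0.3266  0.1976]
```

View pics/w7.png

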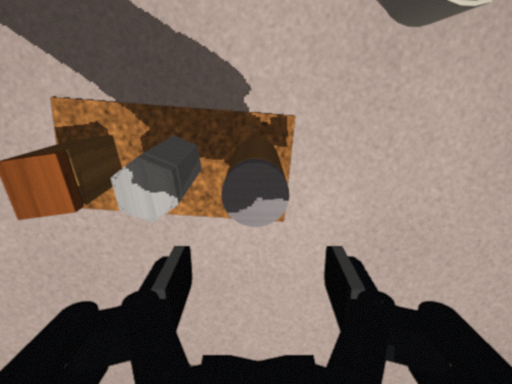

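Request:
jog_arm --dp '[[0.7,0,0],[2.3,0.1,0],[4.1,0.1,0],[5.9,0.1,0.2],[7.7,0.2,0.5]]' --angular '[[0,0,-0.5],[0,0,-1],[0,0,-1.5],[0,0,-2],[0,0,-2.5]]' --claw '[65,65,65,65,65]'

```text
t: 21.0
eef_pos: [0.5859, -0.1307, 0.1796]
tool_rot: [-0.001, 0.657, 0.754, -0.0]
contact_force: [0.6, 0.4, -0.5]
gripper_width: 0.759
```

```bash
python3 p.py .6 -.027 .15 7.8
```

```text
t 21.0 dp [4.031 1.123 1.189] ang [-0.025 -0.015  0.   ] q [-0.2   0.43  0.42  1.81 -0.21  0.94  0.45] F [ 0.6  0.4 -0.5] w 64.8 pos [ 0.5859 -0.1307  0.1796]
```

Request:
jog_arm --dp '[[1.4,0.4,0.3],[2.8,0.8,0.7],[3.7,1.0,1.0],[4.0,1.1,1.15],[4.03,1.12,1.19]]' --angular '[[0,0,0],[0,0,0],[0,0,0],[0,0,0],[0,0,0]]' --claw '[65,65,65,65,65]'

```text
t: 21.5
eef_pos: [0.6005, -0.0288, 0.1499]
tool_rot: [-0.001, 0.658, 0.753, -0.001]
contact_force: [0.4, -0.6, 0.1]
gripper_width: 0.761
```

```bash
python3 p.py .6 -.027 .05 7.8; python3 -c "
from station import *
import cv2,pickle
c=read_camera('wrist');cv2.imwrite('pics/w8.png',c['pixels']);pickle.dump(c,open('w8.pkl','wb'))"
```

```text
t 21.5 dp [7.100e-02 1.000e-03 3.995e+00] ang [-0.034 -0.006 -0.008] q [-0.35  0.47  0.39  1.83 -0.22  0.89  0.28] F [ 0.4 -0.6  0.1] w 65.0 pos [ 0.6005 -0.0288  0.1499]
```

View pics/w8.png

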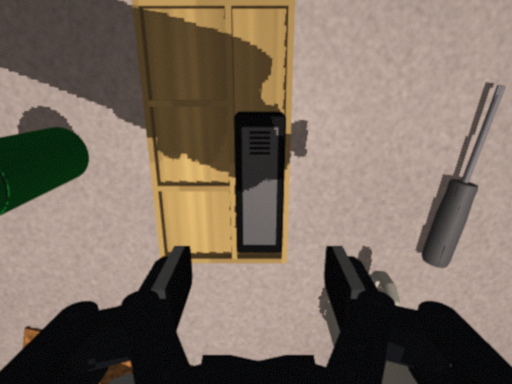

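```bash
python3 - <<'E'
from h import *
c=pickle.load(open("w8.pkl","rb"))
b=[ray(c,u,v,.046) for u,v in((236,117),(284,117),(282,246),(238,246))];print(np.round(b,4),np.mean(b,0))
k=[ray(c,u,v,.016) for u,v in((134,4),(293,4),(287,262),(161,259))];print(np.round(k,4),np.mean(k,0))
print(proj(c,(.6,-.027,.046)))
E
```

```text
[[ 0.5763  0.0274  0.046 ]
 [ 0.6125  0.0323  0.046 ]
 [ 0.6283 -0.076   0.046 ]
 [ 0.5904 -0.0812  0.046 ]] [ 0.60189046 -0.02436472  0.046     ]
[[ 0.4873  0.0984  0.016 ]
 [ 0.6085  0.1147  0.016 ]
 [ 0.6406 -0.1083  0.016 ]
 [ 0.5166 -0.1218  0.016 ]] [ 0.56323551 -0.00425408  0.016     ]
[257.26396984 188.55161522]
```

Request:
jog_arm --dp '[[0.1,0.03,0.8],[0.1,0.03,1.8],[0.1,0.03,2.8],[0.1,0.03,3.8],[0.1,0.03,4.6]]' --angular '[[0,0,0],[0,0,0],[0,0,0],[0,0,0],[0,0,0]]' --claw '[60,60,60,60,60]'

```text
t: 22.05
eef_pos: [0.6015, -0.0306, 0.0355]
tool_rot: [0.0, 0.66, 0.751, -0.001]
contact_force: [-0.3, -0.5, 0.7]
gripper_width: 0.703
```

Request:
jog_arm --dp '[[0,0,0],[0,0,0.1],[0,0,0.2],[0,0,0.3],[0,0,0.4]]' --angular '[[0,0,0],[0,0,0],[0,0,0],[0,0,0],[0,0,0]]' --claw '[60,60,60,60,60]'

```text
t: 22.55
eef_pos: [0.6026, -0.028, 0.0272]
tool_rot: [0.0, 0.659, 0.752, 0.001]
contact_force: [-0.4, 0.6, -0.3]
gripper_width: 0.703
```

```bash
python3 p.py .601 -.026 .019 7.8; python3 -c "
from station import *
import cv2,pickle
c=read_camera('wrist');cv2.imwrite('pics/w9.png',c['pixels'])
c=read_camera('side');cv2.imwrite('pics/s9.png',cv2.resize(c['pixels'][100:270,150:330],None,fx=3.4,fy=3.4,interpolation=2))"
```

```text
t 22.55 dp [ 0.088 -0.055  0.327] ang [ 0.016  0.    -0.05 ] q [-0.29  0.64  0.32  1.89 -0.31  0.66  0.34] F [-0.4  0.6 -0.3] w 60.0 pos [ 0.6026 -0.028   0.0272]
```

View pics/w9.png

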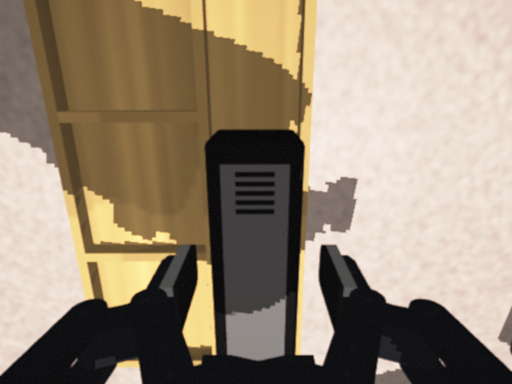

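View pics/s9.png

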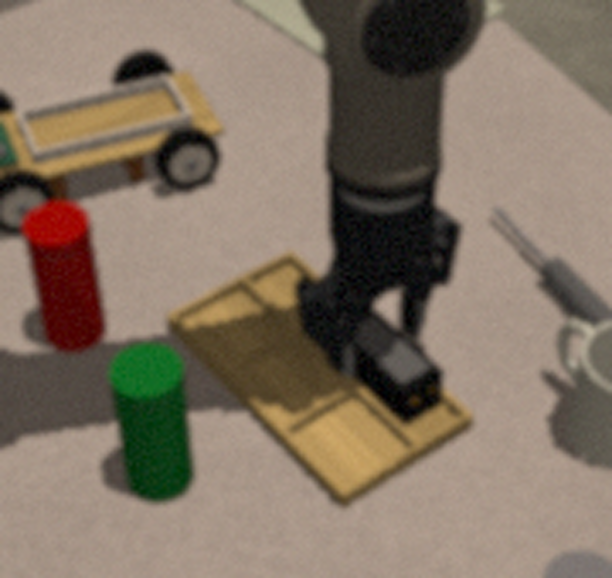

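Request:
jog_arm --dp '[[0.08,-0.05,0.1],[0.08,-0.05,0.2],[0.08,-0.05,0.28],[0.08,-0.05,0.28],[0.08,-0.05,0.28]]' --angular '[[0,0,0],[0,0,0],[0,0,0],[0,0,0],[0,0,0]]' --claw '[60,60,60,60,60]'

```text
t: 23.15
eef_pos: [0.6006, -0.0262, 0.0195]
tool_rot: [-0.0, 0.659, 0.752, -0.0]
contact_force: [-0.4, -0.4, -0.2]
gripper_width: 0.698
```

Request:
jog_arm --dp '[[0,0,0],[0,0,0],[0,0,0],[0,0,0],[0,0,0]]' --angular '[[0,0,0],[0,0,0],[0,0,0],[0,0,0],[0,0,0]]' --claw '[32,32,32,32,32]' --grip_force 60

```text
t: 23.65
eef_pos: [0.6009, -0.0263, 0.0199]
tool_rot: [0.0, 0.659, 0.752, 0.0]
contact_force: [0.3, -0.2, 4.2]
gripper_width: 0.458
```

```bash
python3 p.py .601 -.026 .12 7.8; python3 -c "
from station import *
import cv2,pickle
c=read_camera('wrist');cv2.imwrite('pics/w10.png',c['pixels'])"
```

```text
t 23.65 dp [ 0.01   0.007 -4.004] ang [ 0.008  0.001 -0.052] q [-0.29  0.65  0.31  1.9  -0.31  0.64  0.34] F [ 0.3 -0.2  4.2] w 39.1 pos [ 0.6009 -0.0263  0.0199]
```

View pics/w10.png

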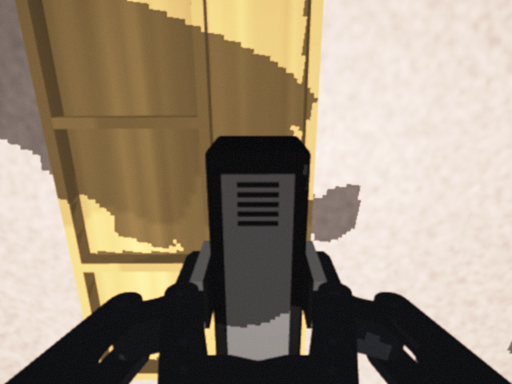

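Request:
jog_arm --dp '[[0,0,-0.4],[0,0,-1.2],[0,0,-2.4],[0,0,-3.6],[0,0,-4.2]]' --angular '[[0,0,0],[0,0,0],[0,0,0],[0,0,0],[0,0,0]]' --claw '[32,32,32,32,32]'

```text
t: 24.2
eef_pos: [0.6012, -0.0262, 0.1269]
tool_rot: [0.001, 0.659, 0.752, 0.001]
contact_force: [0.0, 0.6, -2.3]
gripper_width: 0.456
```

```bash
python3 p.py .532 .3195 .13 83.5
```

```text
t 24.2 dp [14.074 -0.93  -0.128] ang [  0.022   0.018 -15.192] q [-0.35  0.5   0.38  1.85 -0.24  0.84  0.29] F [ 0.   0.6 -2.3] w 38.9 pos [ 0.6012 -0.0262  0.1269]
```

Request:
jog_arm --dp '[[0.4,0,-0.1],[1.4,-0.1,-0.1],[2.6,-0.2,-0.1],[3.8,-0.3,-0.1],[5.0,-0.3,-0.1]]' --angular '[[0,0,-0.4],[0,0,-1.2],[0,0,-2.4],[0,0,-3.6],[0,0,-4.8]]' --claw '[32,32,32,32,32]'

```text
t: 24.7
eef_pos: [0.5738, 0.1003, 0.125]
tool_rot: [-0.002, 0.484, 0.875, -0.001]
contact_force: [0.1, -0.3, -2.5]
gripper_width: 0.455
```

```bash
python3 p.py .532 .3195 .13 83.5
```

```text
t 24.7 dp [ 8.318  3.242 -0.192] ang [ -0.025  -0.043 -10.279] q [-0.48  0.46  0.26  1.89 -0.16  0.82  0.42] F [ 0.1 -0.3 -2.5] w 38.9 pos [0.5738 0.1003 0.125 ]
```

Request:
jog_arm --dp '[[1.1,0.4,-0.2],[2.2,0.9,-0.2],[3.3,1.3,-0.2],[4.4,1.7,-0.2],[5.4,2.1,-0.2]]' --angular '[[0,0,-1.2],[0,0,-2.4],[0,0,-3.6],[0,0,-4.8],[0,0,-6.0]]' --claw '[32,32,32,32,32]'

```text
t: 25.2
eef_pos: [0.5474, 0.2428, 0.1299]
tool_rot: [-0.002, 0.241, 0.971, -0.001]
contact_force: [0.8, 0.5, -2.7]
gripper_width: 0.459
```

```bash
python3 p.py .532 .3195 .13 83.5
```

```text
t 25.2 dp [ 1.979e+00  2.425e+00 -1.000e-03] ang [-0.019 -0.043 -4.268] q [-0.61  0.47  0.11  1.84 -0.07  0.84  0.62] F [ 0.8  0.5 -2.7] w 39.2 pos [0.5474 0.2428 0.1299]
```

Request:
jog_arm --dp '[[0.6,0.8,0],[1.2,1.5,0],[1.7,2.1,0],[1.95,2.4,0],[1.98,2.42,0]]' --angular '[[0,0,-1.2],[0,0,-2.4],[0,0,-3.6],[0,0,-4.2],[0,0,-4.27]]' --claw '[32,32,32,32,32]'

```text
t: 25.7
eef_pos: [0.5325, 0.3197, 0.13]
tool_rot: [-0.002, 0.058, 0.998, 0.0]
contact_force: [-0.2, 0.1, -2.4]
gripper_width: 0.459
```

```bash
python3 p.py .532 .3195 .06 83.5; python3 -c "
from station import *
import cv2,pickle
c=read_camera('wrist');cv2.imwrite('pics/w11.png',c['pixels']);pickle.dump(c,open('w11.pkl','wb'))
c=read_camera('top');cv2.imwrite('pics/t11.png',c['pixels'])"
```

```text
t 25.7 dp [ 0.008 -0.009  2.8  ] ang [-0.002 -0.047 -0.024] q [-0.65  0.5   0.01  1.78 -0.01  0.87  0.82] F [-0.2  0.1 -2.4] w 39.2 pos [0.5325 0.3197 0.13  ]
```

View pics/w11.png

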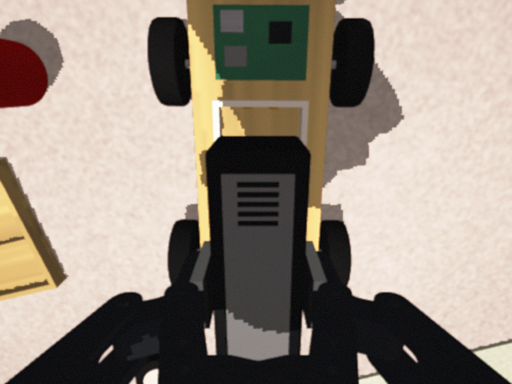

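View pics/t11.png

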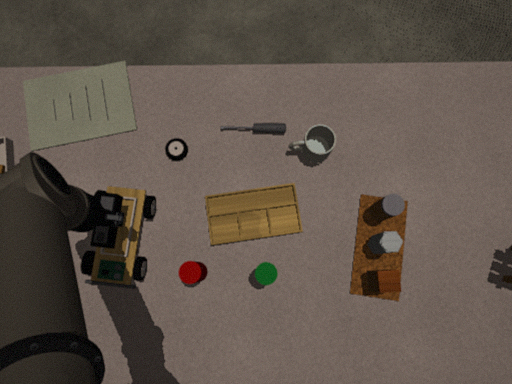

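```bash
python3 - <<'E'
from h import *
c=pickle.load(open("w11.pkl","rb"))
a,b=ray(c,213,101,.054),ray(c,309,101,.054);print(a,b,np.linalg.norm(a-b))
e=(a-b)/np.linalg.norm(a-b);print(np.degrees(np.arctan2(e[1],e[0])))
n=np.array([-e[1],e[0],0]);m=(a+b)/2
for s in(1,-1):print(m+s*n*.071)
E
```

```text
[0.45771617 0.29815303 0.054     ] [0.46512482 0.3615776  0.054     ] 0.06385579943904533
-96.66255054485526
[0.53194101 0.32162778 0.054     ]
[0.39089998 0.33810285 0.054     ]
```

Request:
jog_arm --dp '[[0,0,0.5],[0,0.03,1.2],[0,0.03,1.8],[0,0.03,2.2],[0,0.03,2.5]]' --angular '[[0,0,0],[0,0,0],[0,0,0],[0,0,0],[0,0,0]]' --claw '[32,32,32,32,32]'

```text
t: 26.3
eef_pos: [0.5358, 0.3161, 0.0681]
tool_rot: [-0.001, 0.062, 0.998, -0.001]
contact_force: [0.6, -0.4, -2.9]
gripper_width: 0.461
```

Request:
jog_arm --dp '[[0,0,0],[0,0,0],[0,0,0],[0,0,0],[0,0,0]]' --angular '[[0,0,0],[0,0,0],[0,0,0],[0,0,0],[0,0,0]]' --claw '[32,32,32,32,32]'

```text
t: 26.8
eef_pos: [0.5365, 0.317, 0.0701]
tool_rot: [0.0, 0.062, 0.998, 0.0]
contact_force: [-0.2, 0.7, -2.3]
gripper_width: 0.459
```

```bash
python3 p.py .5315 .3205 .057 83.4; python3 -c "
from station import *
import cv2,pickle
c=read_camera('wrist');cv2.imwrite('pics/w12.png',c['pixels']);pickle.dump(c,open('w12.pkl','wb'))
c=read_camera('side');cv2.imwrite('pics/s12.png',cv2.resize(c['pixels'][60:200,110:260],None,fx=4,fy=4,interpolation=2))"
```

```text
t 26.8 dp [0.217 0.113 0.524] ang [ 0.008  0.008 -0.1  ] q [-0.64  0.58  0.01  1.81 -0.01  0.75  0.82] F [-0.2  0.7 -2.3] w 39.2 pos [0.5365 0.317  0.0701]
```

View pics/w12.png

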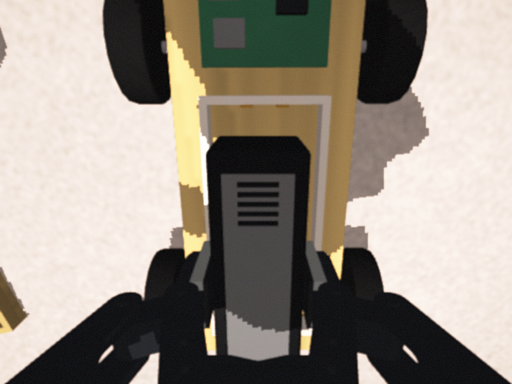

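View pics/s12.png

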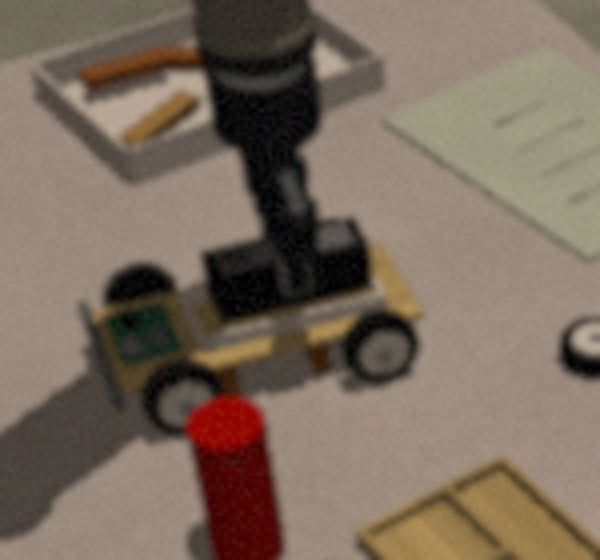

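Request:
jog_arm --dp '[[0.1,0.06,0],[0.2,0.11,0],[0.22,0.11,0],[0.22,0.11,0.1],[0.22,0.11,0.2]]' --angular '[[0,0,0],[0,0,-0.1],[0,0,-0.1],[0,0,-0.1],[0,0,-0.1]]' --claw '[32,32,32,32,32]'

```text
t: 27.4
eef_pos: [0.5311, 0.3202, 0.0644]
tool_rot: [0.0, 0.058, 0.998, -0.0]
contact_force: [-0.6, -0.1, -2.4]
gripper_width: 0.458
```

```bash
python3 - <<'E'
from h import *
c=pickle.load(open("w12.pkl","rb"))
a,b=ray(c,200,97,.054),ray(c,331,97,.054);print(np.linalg.norm(a-b))
e=(a-b)/np.linalg.norm(a-b);n=np.array([-e[1],e[0],0]);print((a+b)/2+n*.071,np.degrees(np.arctan2(-e[1],-e[0])))
E
python3 p.py .5315 .3205 .057 83.4
```

```text
0.06297006293178974
[0.53212426 0.32104105 0.054     ] 82.85336311249424
t 27.4 dp [-0.013  0.014  0.295] ang [-0.     0.001  0.   ] q [-0.65  0.58  0.01  1.82 -0.01  0.74  0.82] F [-0.6 -0.1 -2.4] w 39.1 pos [0.5311 0.3202 0.0644]
```

Request:
jog_arm --dp '[[0,0,0.1],[0,0,0.2],[0,0,0.25],[0,0,0.28],[0,0,0.28]]' --angular '[[0,0,0],[0,0,0],[0,0,0],[0,0,0],[0,0,0]]' --claw '[32,32,32,32,32]'

```text
t: 27.9
eef_pos: [0.5311, 0.3202, 0.0574]
tool_rot: [-0.0, 0.058, 0.998, -0.0]
contact_force: [-0.2, -0.3, -1.8]
gripper_width: 0.458
```

Request:
jog_arm --dp '[[0,0,0.01],[0,0,0.02],[0,0,0.03],[0,0,0.03],[0,0,0.03]]' --angular '[[0,0,0],[0,0,0],[0,0,0],[0,0,0],[0,0,0]]' --claw '[32,32,32,32,32]'

```text
t: 28.4
eef_pos: [0.5311, 0.3202, 0.0568]
tool_rot: [0.0, 0.058, 0.998, 0.0]
contact_force: [-0.2, -0.9, -3.1]
gripper_width: 0.454
```

Request:
jog_arm --dp '[[0,0,0.01],[0,0,0.02],[0,0,0.03],[0,0,0.03],[0,0,0.03]]' --angular '[[0,0,0],[0,0,0],[0,0,0],[0,0,0],[0,0,0]]' --claw '[32,32,32,32,32]'

```text
t: 28.9
eef_pos: [0.5311, 0.3202, 0.056]
tool_rot: [-0.0, 0.058, 0.998, -0.0]
contact_force: [0.1, 0.3, -3.1]
gripper_width: 0.462
```

Request:
jog_arm --dp '[[0,0,0.01],[0,0,0.02],[0,0,0.03],[0,0,0.03],[0,0,0.03]]' --angular '[[0,0,0],[0,0,0],[0,0,0],[0,0,0],[0,0,0]]' --claw '[32,32,32,32,32]'

```text
t: 29.4
eef_pos: [0.5311, 0.3202, 0.0559]
tool_rot: [0.0, 0.058, 0.998, 0.0]
contact_force: [-2.9, -0.6, 5.7]
gripper_width: 0.456
```

Seated (contact at the predicted height). Release to a limited opening and rise.

Request:
jog_arm --dp '[[0,0,0],[0,0,0],[0,0,0],[0,0,0],[0,0,0]]' --angular '[[0,0,0],[0,0,0],[0,0,0],[0,0,0],[0,0,0]]' --claw '[50,50,50,50,50]'

```text
t: 29.9
eef_pos: [0.5311, 0.3202, 0.0552]
tool_rot: [-0.0, 0.058, 0.998, -0.0]
contact_force: [0.9, -0.2, -0.7]
gripper_width: 0.58
```

Request:
jog_arm --dp '[[0,0,-0.2],[0,0,-1.0],[0,0,-2.2],[0,0,-3.6],[0,0,-5.0]]' --angular '[[0,0,0],[0,0,0],[0,0,0],[0,0,0],[0,0,0]]' --claw '[50,50,50,50,50]'

```text
t: 30.4
eef_pos: [0.5309, 0.3201, 0.1818]
tool_rot: [-0.0, 0.058, 0.998, -0.0]
contact_force: [1.0, 0.2, 0.3]
gripper_width: 0.588
```

```bash
python3 p.py .5656 -.3255 .19 -5; python3 -c "
from station import *
import cv2,pickle
c=read_camera('wrist');cv2.imwrite('pics/w13.png',c['pixels']);pickle.dump(c,open('w13.pkl','wb'))
c=read_camera('side');cv2.imwrite('pics/s13.png',cv2.resize(c['pixels'][60:200,110:260],None,fx=4,fy=4,interpolation=2))"
```

```text
t 30.4 dp [ -4.347 -25.492  -0.325] ang [-3.000e-03 -1.000e-03  1.768e+01] q [-0.66  0.44  0.02  1.74 -0.01  0.96  0.82] F [1.  0.2 0.3] w 50.2 pos [0.5309 0.3201 0.1818]
```

View pics/w13.png

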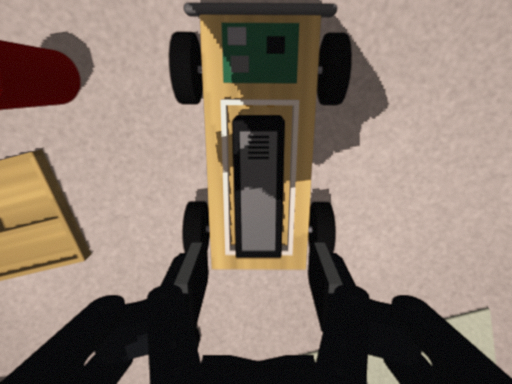

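View pics/s13.png

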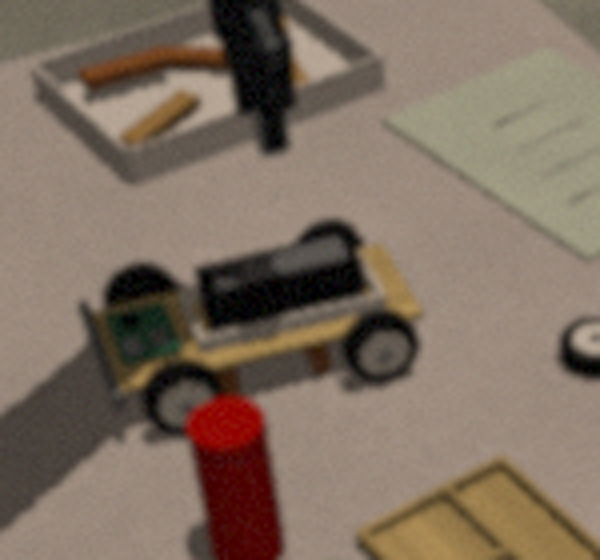

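Request:
jog_arm --dp '[[-0.1,-0.7,-0.1],[-0.3,-2.2,-0.3],[-0.6,-3.8,-0.4],[-0.9,-5.4,-0.4],[-1.2,-7.0,-0.4]]' --angular '[[0,0,0.5],[0,0,1.5],[0,0,2.8],[0,0,4.1],[0,0,5.4]]' --claw '[65,65,65,65,65]' --grip_force 45

```text
t: 31.0
eef_pos: [0.5397, 0.1396, 0.1894]
tool_rot: [-0.001, 0.293, 0.956, -0.001]
contact_force: [0.9, 0.2, 0.3]
gripper_width: 0.759
```

```bash
python3 p.py .5656 -.3255 .19 -5
```

```text
t 31.0 dp [-1.1269e+01 -1.4841e+01 -7.0000e-03] ang [-2.6000e-02  2.0000e-03  1.2196e+01] q [-0.5   0.33  0.17  1.89 -0.07  0.93  0.67] F [0.9 0.2 0.3] w 64.8 pos [0.5397 0.1396 0.1894]
```

Request:
jog_arm --dp '[[-1.0,-1.4,0],[-2.1,-2.8,0],[-3.2,-4.2,0],[-4.3,-5.6,0],[-5.3,-7.0,0]]' --angular '[[0,0,1.3],[0,0,2.6],[0,0,3.9],[0,0,5.2],[0,0,6.5]]' --claw '[65,65,65,65,65]'

```text
t: 31.5
eef_pos: [0.5527, -0.0793, 0.1894]
tool_rot: [-0.001, 0.549, 0.836, -0.001]
contact_force: [0.2, 0.9, 0.0]
gripper_width: 0.763
```

```bash
python3 p.py .5656 -.3255 .19 -5
```

```text
t 31.5 dp [-9.24  -3.446 -0.021] ang [-0.023  0.     5.69 ] q [-0.26  0.34  0.36  1.9  -0.15  0.93  0.58] F [0.2 0.9 0. ] w 65.2 pos [ 0.5527 -0.0793  0.1894]
```

Request:
jog_arm --dp '[[-1.6,-0.6,0],[-3.2,-1.2,0],[-4.8,-1.8,0],[-6.4,-2.4,0],[-7.7,-2.9,0]]' --angular '[[0,0,1.2],[0,0,2.4],[0,0,3.6],[0,0,4.8],[0,0,5.7]]' --claw '[65,65,65,65,65]'

```text
t: 32.0
eef_pos: [0.5637, -0.285, 0.1894]
tool_rot: [-0.001, 0.738, 0.675, -0.001]
contact_force: [0.4, -0.4, 0.2]
gripper_width: 0.765
```

```bash
python3 p.py .5656 -.3255 .19 -5
```

```text
t 32.0 dp [-1.605  0.22  -0.025] ang [-0.026  0.007 -0.018] q [-0.    0.49  0.51  1.73 -0.27  1.    0.52] F [ 0.4 -0.4  0.2] w 65.3 pos [ 0.5637 -0.285   0.1894]
```

Request:
jog_arm --dp '[[-0.8,0.1,0],[-1.4,0.2,0],[-1.6,0.22,0],[-1.6,0.22,0],[-1.6,0.22,0]]' --angular '[[0,0,0],[0,0,0],[0,0,0],[0,0,0],[0,0,0]]' --claw '[67,67,67,67,67]'

```text
t: 32.5
eef_pos: [0.5684, -0.3203, 0.1899]
tool_rot: [-0.001, 0.734, 0.679, 0.0]
contact_force: [0.1, -0.0, -0.1]
gripper_width: 0.782
```

```bash
python3 p.py .5656 -.3255 .0795 -5; python3 -c "
from station import *
import cv2,pickle
c=read_camera('wrist');cv2.imwrite('pics/w14.png',c['pixels'])"
```

```text
t 32.5 dp [-0.22  -0.093  4.417] ang [-0.006 -0.014  0.094] q [ 0.06  0.52  0.5   1.68 -0.29  1.02  0.58] F [ 0.1 -0.  -0.1] w 66.8 pos [ 0.5684 -0.3203  0.1899]
```

View pics/w14.png

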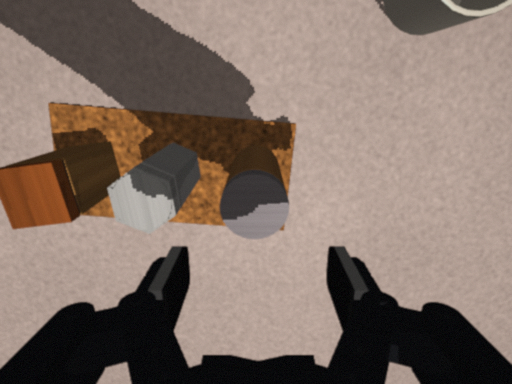

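Request:
jog_arm --dp '[[-0.22,-0.1,0.5],[-0.22,-0.1,1.4],[-0.22,-0.1,2.4],[-0.22,-0.1,3.4],[-0.22,-0.1,4.0]]' --angular '[[0,0,0.1],[0,0,0.1],[0,0,0.1],[0,0,0.1],[0,0,0.1]]' --claw '[67,67,67,67,67]'

```text
t: 33.05
eef_pos: [0.5641, -0.3259, 0.0876]
tool_rot: [-0.002, 0.738, 0.675, -0.001]
contact_force: [-0.1, 0.9, -0.8]
gripper_width: 0.787
```

```bash
python3 p.py .5656 -.3255 .0795 -5
```

```text
t 33.05 dp [0.02  0.059 0.322] ang [-0.034 -0.015 -0.016] q [ 0.11  0.64  0.45  1.75 -0.35  0.84  0.64] F [-0.1  0.9 -0.8] w 67.2 pos [ 0.5641 -0.3259  0.0876]
```

Request:
jog_arm --dp '[[0,0,0.15],[0,0,0.3],[0,0,0.32],[0,0,0.32],[0,0,0.32]]' --angular '[[0,0,0],[0,0,0],[0,0,0],[0,0,0],[0,0,0]]' --claw '[67,67,67,67,67]'

```text
t: 33.55
eef_pos: [0.5659, -0.3274, 0.0832]
tool_rot: [0.001, 0.738, 0.675, 0.0]
contact_force: [0.1, 0.0, -0.7]
gripper_width: 0.785
```

Request:
jog_arm --dp '[[0,0,0],[0,0,0],[0,0,0],[0,0,0],[0,0,0]]' --angular '[[0,0,0],[0,0,0],[0,0,0],[0,0,0],[0,0,0]]' --claw '[42,42,42,42,42]'

```text
t: 34.05
eef_pos: [0.5656, -0.3274, 0.083]
tool_rot: [0.0, 0.738, 0.675, 0.0]
contact_force: [-2.3, 0.8, 5.0]
gripper_width: 0.58
```

Request:
jog_arm --dp '[[0,0,-0.4],[0,0,-1.2],[0,0,-2.0],[0,0,-2.7],[0,0,-3.1]]' --angular '[[0,0,0],[0,0,0],[0,0,0],[0,0,0],[0,0,0]]' --claw '[42,42,42,42,42]'

```text
t: 34.55
eef_pos: [0.5657, -0.3274, 0.1614]
tool_rot: [0.001, 0.738, 0.675, 0.0]
contact_force: [0.7, 0.0, -2.0]
gripper_width: 0.579
```

```bash
python3 p.py .528 .066 .16 8
```

```text
t 34.55 dp [15.54  -2.903  0.044] ang [ 0.016  0.008 -2.621] q [ 0.08  0.55  0.49  1.7  -0.31  0.97  0.6 ] F [ 0.7  0.  -2. ] w 49.4 pos [ 0.5657 -0.3274  0.1614]
```

Request:
jog_arm --dp '[[0.6,-0.1,0],[1.8,-0.3,0],[3.4,-0.6,0],[5.0,-0.9,0],[6.6,-1.2,0]]' --angular '[[0,0,0],[0,0,-0.4],[0,0,-0.8],[0,0,-1.4],[0,0,-2.0]]' --claw '[42,42,42,42,42]'

```text
t: 35.05
eef_pos: [0.5488, -0.157, 0.1586]
tool_rot: [-0.001, 0.675, 0.738, -0.0]
contact_force: [0.2, -1.3, -1.4]
gripper_width: 0.573
```

```bash
python3 p.py .528 .066 .16 8
```

```text
t 35.05 dp [ 8.959 -0.039 -0.047] ang [-0.023 -0.013 -0.586] q [-0.18  0.42  0.45  1.9  -0.23  0.88  0.47] F [ 0.2 -1.3 -1.4] w 48.9 pos [ 0.5488 -0.157   0.1586]
```

Request:
jog_arm --dp '[[1.6,0,0],[3.2,0,0],[4.8,0,0],[6.4,0,0],[7.6,0,0]]' --angular '[[0,0,-0.2],[0,0,-0.4],[0,0,-0.6],[0,0,-0.6],[0,0,-0.6]]' --claw '[42,42,42,42,42]'

```text
t: 35.55
eef_pos: [0.532, 0.0333, 0.1587]
tool_rot: [-0.001, 0.655, 0.755, -0.0]
contact_force: [0.0, -0.3, -0.9]
gripper_width: 0.576
```

```bash
python3 p.py .528 .066 .16 8
```

```text
t 35.55 dp [ 1.318  0.027 -0.049] ang [-0.024 -0.014  0.02 ] q [-0.5   0.35  0.4   1.99 -0.18  0.84  0.14] F [ 0.  -0.3 -0.9] w 49.2 pos [0.532  0.0333 0.1587]
```

Request:
jog_arm --dp '[[0.7,0,0],[1.2,0.03,0],[1.32,0.03,0.7],[1.32,0.03,1.4],[1.32,0.03,2.0]]' --angular '[[0,0,0],[0,0,0],[0,0,0],[0,0,0],[0,0,0]]' --claw '[42,42,42,42,42]'

```text
t: 36.05
eef_pos: [0.5291, 0.0622, 0.1085]
tool_rot: [-0.0, 0.657, 0.754, -0.001]
contact_force: [0.4, 0.4, -1.0]
gripper_width: 0.575
```

Request:
jog_arm --dp '[[0,0,0],[0,0,0],[0,0,0],[0,0,0],[0,0,0]]' --angular '[[0,0,0],[0,0,0],[0,0,0],[0,0,0],[0,0,0]]' --claw '[42,42,42,42,42]'

```text
t: 36.55
eef_pos: [0.5305, 0.0621, 0.1104]
tool_rot: [0.0, 0.657, 0.754, 0.0]
contact_force: [-0.3, 0.4, -2.2]
gripper_width: 0.573
```

```bash
python3 p.py .528 .066 .0865 8
```

```text
t 36.55 dp [ 0.169 -0.078  0.955] ang [ 0.012 -0.003 -0.021] q [-0.53  0.42  0.37  2.02 -0.22  0.74  0.11] F [-0.3  0.4 -2.2] w 48.9 pos [0.5305 0.0621 0.1104]
```

Request:
jog_arm --dp '[[0.17,-0.08,0.2],[0.17,-0.08,0.4],[0.17,-0.08,0.6],[0.17,-0.08,0.8],[0.17,-0.08,0.95]]' --angular '[[0,0,0],[0,0,0],[0,0,0],[0,0,0],[0,0,0]]' --claw '[42,42,42,42,42]'

```text
t: 37.05
eef_pos: [0.5273, 0.0658, 0.0854]
tool_rot: [-0.0, 0.657, 0.754, -0.0]
contact_force: [-0.3, 0.9, -2.6]
gripper_width: 0.577
```

Request:
jog_arm --dp '[[0,0,0],[0,0,0],[0,0,0],[0,0,0],[0,0,0]]' --angular '[[0,0,0],[0,0,0],[0,0,0],[0,0,0],[0,0,0]]' --claw '[42,42,42,42,42]'

```text
t: 37.55
eef_pos: [0.5276, 0.066, 0.0862]
tool_rot: [0.0, 0.657, 0.754, 0.0]
contact_force: [-0.1, -0.3, -2.0]
gripper_width: 0.574
```

Request:
jog_arm --dp '[[0,0,0.02],[0,0,0.03],[0,0,0.04],[0,0,0.05],[0,0,0.05]]' --angular '[[0,0,0],[0,0,0],[0,0,0],[0,0,0],[0,0,0]]' --claw '[42,42,42,42,42]'

```text
t: 38.05
eef_pos: [0.5276, 0.066, 0.0851]
tool_rot: [-0.0, 0.657, 0.754, 0.0]
contact_force: [-1.2, -0.6, 2.4]
gripper_width: 0.577
```

Touching the cell floor. Release.

Request:
jog_arm --dp '[[0,0,0],[0,0,0],[0,0,0],[0,0,0],[0,0,0]]' --angular '[[0,0,0],[0,0,0],[0,0,0],[0,0,0],[0,0,0]]' --claw '[70,70,70,70,70]'

```text
t: 38.55
eef_pos: [0.5276, 0.066, 0.0848]
tool_rot: [0.0, 0.657, 0.754, 0.0]
contact_force: [0.0, -0.2, -0.4]
gripper_width: 0.823
```

Request:
jog_arm --dp '[[0,0,-0.3],[0,0,-1.3],[0,0,-2.7],[0,0,-4.0],[0,0,-4.4]]' --angular '[[0,0,0],[0,0,0],[0,0,0],[0,0,0],[0,0,0]]' --claw '[70,70,70,70,70]'

```text
t: 39.05
eef_pos: [0.5295, 0.066, 0.1986]
tool_rot: [0.002, 0.657, 0.754, 0.003]
contact_force: [0.9, -0.0, 0.0]
gripper_width: 0.816
```

```bash
python3 p.py .4833 -.3155 .19 -3; python3 -c "
from station import *
import cv2,pickle
c=read_camera('wrist');cv2.imwrite('pics/w15.png',c['pixels'])"
```

```text
t 39.05 dp [-14.864  -3.924   0.306] ang [ 0.065 -0.018  2.175] q [-0.58  0.29  0.41  1.95 -0.15  0.92  0.04] F [ 0.9 -0.   0. ] w 69.7 pos [0.5295 0.066  0.1986]
```

View pics/w15.png

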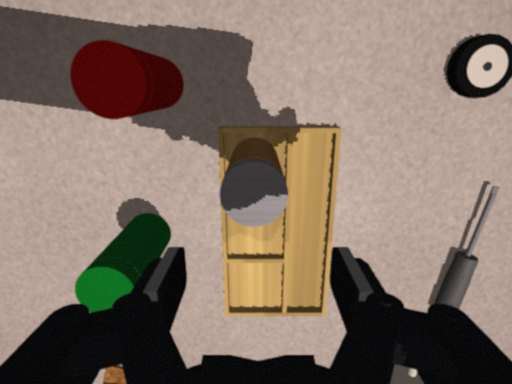

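Tube stands back in its cell. Next the hex tin.

Request:
jog_arm --dp '[[-0.7,-0.2,0],[-2.3,-0.6,0.1],[-4.1,-1.1,0.2],[-5.9,-1.6,0.3],[-7.7,-2.0,0.3]]' --angular '[[0,0,0.2],[0,0,0.7],[0,0,1.2],[0,0,1.7],[0,0,2.2]]' --claw '[64,64,64,64,64]'

```text
t: 39.6
eef_pos: [0.5018, -0.1341, 0.1855]
tool_rot: [-0.001, 0.727, 0.687, -0.001]
contact_force: [1.0, 0.8, -0.8]
gripper_width: 0.746
```

```bash
python3 p.py .4833 -.3155 .19 -3
```

```text
t 39.6 dp [-7.285 -0.327 -0.178] ang [-0.041  0.003 -0.055] q [-0.3   0.3   0.53  2.   -0.19  0.9   0.28] F [ 1.   0.8 -0.8] w 63.7 pos [ 0.5018 -0.1341  0.1855]
```

Request:
jog_arm --dp '[[-1.8,-0.1,-0.2],[-3.6,-0.2,-0.2],[-5.4,-0.3,-0.2],[-6.8,-0.3,-0.2],[-7.3,-0.33,-0.2]]' --angular '[[0,0,0],[0,0,0],[0,0,0],[0,0,0],[0,0,0]]' --claw '[64,64,64,64,64]'

```text
t: 40.1
eef_pos: [0.483, -0.3184, 0.1909]
tool_rot: [-0.0, 0.728, 0.685, -0.002]
contact_force: [0.0, 0.8, 0.8]
gripper_width: 0.75
```

```bash
python3 p.py .4833 -.3155 .0735 -3;python3 -c "
from station import *
import cv2,pickle
c=read_camera('wrist');cv2.imwrite('pics/w16.png',c['pixels'])"
```

```text
t 40.1 dp [0.124 0.017 4.698] ang [-0.033  0.021 -0.101] q [ 0.03  0.4   0.57  1.86 -0.26  0.95  0.66] F [0.  0.8 0.8] w 64.1 pos [ 0.483  -0.3184  0.1909]
```

View pics/w16.png

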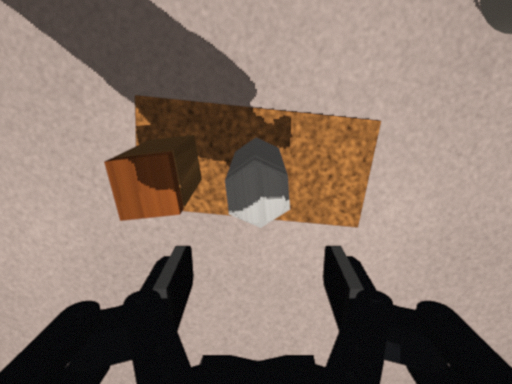

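Request:
jog_arm --dp '[[0.1,0,0.5],[0.1,0,1.5],[0.1,0,2.6],[0.1,0,3.7],[0.1,0,4.4]]' --angular '[[0,0,-0.1],[0,0,-0.1],[0,0,-0.1],[0,0,-0.1],[0,0,-0.1]]' --claw '[64,64,64,64,64]'

```text
t: 40.65
eef_pos: [0.4855, -0.3069, 0.0788]
tool_rot: [-0.002, 0.722, 0.692, -0.0]
contact_force: [0.1, -0.3, -0.3]
gripper_width: 0.752
```

```bash
python3 p.py .4833 -.3155 .0735 -3
```

```text
t 40.65 dp [-0.347 -0.074  0.212] ang [-0.045 -0.036  0.122] q [ 0.09  0.55  0.48  1.94 -0.37  0.74  0.75] F [ 0.1 -0.3 -0.3] w 64.2 pos [ 0.4855 -0.3069  0.0788]
```

Request:
jog_arm --dp '[[-0.2,-0.07,0.1],[-0.33,-0.07,0.2],[-0.33,-0.07,0.2],[-0.33,-0.07,0.2],[-0.33,-0.07,0.2]]' --angular '[[0,0,0.12],[0,0,0.12],[0,0,0.12],[0,0,0.12],[0,0,0.12]]' --claw '[64,64,64,64,64]'

```text
t: 41.15
eef_pos: [0.4849, -0.3191, 0.0781]
tool_rot: [0.001, 0.726, 0.687, 0.0]
contact_force: [-0.4, -0.1, -0.1]
gripper_width: 0.744
```

```bash
python3 p.py .4833 -.3155 .0735 -3
```

```text
t 41.15 dp [ 0.14  -0.074  0.182] ang [ 0.016  0.003 -0.037] q [ 0.11  0.56  0.48  1.94 -0.37  0.74  0.76] F [-0.4 -0.1 -0.1] w 63.6 pos [ 0.4849 -0.3191  0.0781]
```

Request:
jog_arm --dp '[[0.14,-0.07,0.1],[0.14,-0.07,0.18],[0.14,-0.07,0.18],[0.14,-0.07,0.18],[0.14,-0.07,0.18]]' --angular '[[0,0,0],[0,0,0],[0,0,0],[0,0,0],[0,0,0]]' --claw '[64,64,64,64,64]'

```text
t: 41.65
eef_pos: [0.4829, -0.3155, 0.0728]
tool_rot: [0.0, 0.727, 0.687, -0.0]
contact_force: [-0.6, 0.8, -0.8]
gripper_width: 0.751
```

Request:
jog_arm --dp '[[0,0,0],[0,0,0],[0,0,0],[0,0,0],[0,0,0]]' --angular '[[0,0,0],[0,0,0],[0,0,0],[0,0,0],[0,0,0]]' --claw '[38,38,38,38,38]'

```text
t: 42.15
eef_pos: [0.4831, -0.3157, 0.0731]
tool_rot: [0.0, 0.727, 0.687, 0.0]
contact_force: [-0.5, -0.2, 5.2]
gripper_width: 0.546
```

Request:
jog_arm --dp '[[0,0,-0.4],[0,0,-1.2],[0,0,-2.0],[0,0,-2.7],[0,0,-3.1]]' --angular '[[0,0,0],[0,0,0],[0,0,0],[0,0,0],[0,0,0]]' --claw '[38,38,38,38,38]'

```text
t: 42.65
eef_pos: [0.4829, -0.3155, 0.1516]
tool_rot: [0.0, 0.727, 0.687, 0.0]
contact_force: [-0.7, -0.4, -2.3]
gripper_width: 0.544
```

```bash
python3 p.py .5375 -.0065 .155 8
```

```text
t 42.65 dp [12.464  1.488 -0.138] ang [ 0.009  0.004 -2.241] q [ 0.05  0.45  0.55  1.9  -0.3   0.87  0.69] F [-0.7 -0.4 -2.3] w 46.4 pos [ 0.4829 -0.3155  0.1516]
```

Request:
jog_arm --dp '[[0.6,0.1,0],[1.8,0.2,0],[3.4,0.4,-0.1],[5.0,0.6,-0.1],[6.6,0.8,-0.1]]' --angular '[[0,0,-0.2],[0,0,-0.7],[0,0,-1.2],[0,0,-1.7],[0,0,-2.2]]' --claw '[38,38,38,38,38]'

```text
t: 43.15
eef_pos: [0.5113, -0.1487, 0.1518]
tool_rot: [-0.001, 0.656, 0.755, -0.0]
contact_force: [1.0, -0.0, -3.0]
gripper_width: 0.542
```

```bash
python3 p.py .5377 -.0077 .155 8
```

```text
t 43.15 dp [ 5.439  1.828 -0.127] ang [-0.02  -0.013 -0.002] q [-0.22  0.37  0.48  2.   -0.23  0.83  0.53] F [ 1. -0. -3.] w 46.3 pos [ 0.5113 -0.1487  0.1518]
```

Request:
jog_arm --dp '[[1.5,0.5,-0.1],[3.0,1.0,-0.1],[4.3,1.5,-0.1],[5.2,1.75,-0.1],[5.4,1.83,-0.1]]' --angular '[[0,0,0],[0,0,0],[0,0,0],[0,0,0],[0,0,0]]' --claw '[38,38,38,38,38]'

```text
t: 43.65
eef_pos: [0.5383, -0.0067, 0.154]
tool_rot: [-0.001, 0.655, 0.756, -0.0]
contact_force: [0.5, -0.3, -2.8]
gripper_width: 0.544
```

Request:
jog_arm --dp '[[0,0,0.3],[0,0,0.8],[0,0,1.3],[0,0,1.8],[0,0,2.1]]' --angular '[[0,0,0],[0,0,0],[0,0,0],[0,0,0],[0,0,0]]' --claw '[38,38,38,38,38]'

```text
t: 44.15
eef_pos: [0.538, -0.0128, 0.1009]
tool_rot: [-0.001, 0.658, 0.753, -0.001]
contact_force: [0.3, -0.4, -1.3]
gripper_width: 0.546
```

```bash
python3 p.py .5377 -.0077 .0765 8
```

```text
t 44.15 dp [0.205 0.019 0.976] ang [-0.027  0.003 -0.056] q [-0.42  0.45  0.42  2.02 -0.27  0.73  0.29] F [ 0.3 -0.4 -1.3] w 46.6 pos [ 0.538  -0.0128  0.1009]
```

Request:
jog_arm --dp '[[0.2,0,0],[0.2,0,0.1],[0.2,0,0.2],[0.2,0,0.3],[0.2,0,0.4]]' --angular '[[0,0,0],[0,0,0],[0,0,0],[0,0,0],[0,0,0]]' --claw '[38,38,38,38,38]'

```text
t: 44.65
eef_pos: [0.5386, -0.0069, 0.0929]
tool_rot: [0.0, 0.657, 0.754, 0.0]
contact_force: [0.3, -0.5, -2.2]
gripper_width: 0.541
```

```bash
python3 p.py .5377 -.0077 .0765 8
```

```text
t 44.65 dp [-0.026 -0.039  0.656] ang [ 0.007 -0.001 -0.04 ] q [-0.43  0.46  0.41  2.02 -0.27  0.71  0.29] F [ 0.3 -0.5 -2.2] w 46.2 pos [ 0.5386 -0.0069  0.0929]
```

Request:
jog_arm --dp '[[0,-0.03,0.2],[0,-0.03,0.4],[0,-0.03,0.55],[0,-0.03,0.65],[0,-0.03,0.65]]' --angular '[[0,0,0],[0,0,0],[0,0,0],[0,0,0],[0,0,0]]' --claw '[38,38,38,38,38]'

```text
t: 45.15
eef_pos: [0.5373, -0.0071, 0.0761]
tool_rot: [-0.0, 0.657, 0.754, -0.0]
contact_force: [-0.3, -0.4, -2.1]
gripper_width: 0.543
```

Request:
jog_arm --dp '[[0,0,0.01],[0,0,0.02],[0,0,0.03],[0,0,0.03],[0,0,0.03]]' --angular '[[0,0,0],[0,0,0],[0,0,0],[0,0,0],[0,0,0]]' --claw '[38,38,38,38,38]'

```text
t: 45.65
eef_pos: [0.5376, -0.007, 0.0759]
tool_rot: [0.0, 0.657, 0.754, 0.0]
contact_force: [0.1, 0.9, -3.0]
gripper_width: 0.544
```

Request:
jog_arm --dp '[[0,0,0.01],[0,0,0.02],[0,0,0.03],[0,0,0.04],[0,0,0.04]]' --angular '[[0,0,0],[0,0,0],[0,0,0],[0,0,0],[0,0,0]]' --claw '[38,38,38,38,38]'

```text
t: 46.15
eef_pos: [0.5377, -0.007, 0.0751]
tool_rot: [-0.0, 0.657, 0.754, 0.0]
contact_force: [-2.4, -0.1, 4.1]
gripper_width: 0.544
```

Request:
jog_arm --dp '[[0,0,0],[0,0,0],[0,0,0],[0,0,0],[0,0,0]]' --angular '[[0,0,0],[0,0,0],[0,0,0],[0,0,0],[0,0,0]]' --claw '[68,68,68,68,68]'

```text
t: 46.65
eef_pos: [0.5377, -0.007, 0.0748]
tool_rot: [0.0, 0.657, 0.754, 0.0]
contact_force: [-0.3, 0.7, -0.8]
gripper_width: 0.794
```

Request:
jog_arm --dp '[[0,0,-0.3],[0,0,-1.3],[0,0,-2.7],[0,0,-4.0],[0,0,-4.4]]' --angular '[[0,0,0],[0,0,0],[0,0,0],[0,0,0],[0,0,0]]' --claw '[68,68,68,68,68]'

```text
t: 47.15
eef_pos: [0.5395, -0.0073, 0.1885]
tool_rot: [0.002, 0.658, 0.753, 0.002]
contact_force: [0.8, 0.3, 1.2]
gripper_width: 0.794
```

```bash
python3 p.py .397 -.3045 .18 3.5; python3 -c "
from station import *
import cv2,pickle
c=read_camera('wrist');cv2.imwrite('pics/w17.png',c['pixels'])"
```

```text
t 47.15 dp [-11.009  -7.259   0.297] ang [ 0.065 -0.005  0.854] q [-0.49  0.32  0.48  1.95 -0.19  0.9   0.22] F [0.8 0.3 1.2] w 67.8 pos [ 0.5395 -0.0073  0.1885]
```

View pics/w17.png

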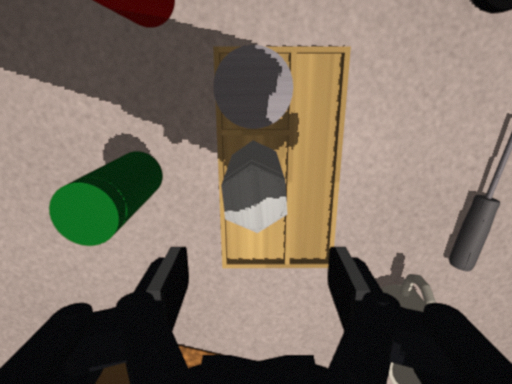

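Hex and tube stand in their cells. Now the box.

Request:
jog_arm --dp '[[-0.6,-0.4,0],[-2.0,-1.3,0],[-3.5,-2.3,0.1],[-5.0,-3.3,0.2],[-6.5,-4.3,0.2]]' --angular '[[0,0,0],[0,0,0.2],[0,0,0.4],[0,0,0.6],[0,0,0.85]]' --claw '[72,72,72,72,72]'

```text
t: 47.7
eef_pos: [0.4498, -0.1845, 0.178]
tool_rot: [-0.001, 0.685, 0.728, -0.001]
contact_force: [0.1, -0.2, -0.1]
gripper_width: 0.844
```

```bash
python3 p.py .397 -.3045 .18 3.5
```

```text
t 47.7 dp [-4.663 -2.401 -0.073] ang [-0.041 -0.006 -0.005] q [-0.22  0.26  0.57  2.08 -0.18  0.86  0.51] F [ 0.1 -0.2 -0.1] w 72.1 pos [ 0.4498 -0.1845  0.178 ]
```

Request:
jog_arm --dp '[[-1.5,-0.8,0],[-3.0,-1.5,0],[-4.2,-2.1,0],[-4.6,-2.4,0],[-4.66,-2.4,0]]' --angular '[[0,0,0],[0,0,0],[0,0,0],[0,0,0],[0,0,0]]' --claw '[75,75,75,75,75]'

```text
t: 48.2
eef_pos: [0.3977, -0.304, 0.1786]
tool_rot: [-0.001, 0.687, 0.727, -0.001]
contact_force: [0.7, -0.5, 0.6]
gripper_width: 0.879
```

```bash
python3 p.py .397 -.3045 .0645 3.5
```

```text
t 48.2 dp [-0.024 -0.016  4.566] ang [-0.031 -0.009 -0.042] q [ 0.01  0.29  0.62  2.05 -0.22  0.87  0.81] F [ 0.7 -0.5  0.6] w 75.1 pos [ 0.3977 -0.304   0.1786]
```

Request:
jog_arm --dp '[[0,0,0.5],[0,0,1.3],[0,0,2.1],[0,0,2.8],[0,0,3.2]]' --angular '[[0,0,0],[0,0,0],[0,0,0],[0,0,0],[0,0,0]]' --claw '[75,75,75,75,75]'

```text
t: 48.7
eef_pos: [0.4003, -0.3, 0.0973]
tool_rot: [-0.002, 0.684, 0.73, -0.0]
contact_force: [-0.7, -0.1, -0.1]
gripper_width: 0.879
```

```bash
python3 p.py .397 -.3045 .0645 3.5; python3 -c "
from station import *
import cv2,pickle
c=read_camera('wrist');cv2.imwrite('pics/w18.png',c['pixels'])"
```

```text
t 48.7 dp [-0.172 -0.138  1.314] ang [-0.031 -0.026  0.046] q [ 0.08  0.42  0.54  2.11 -0.34  0.7   0.91] F [-0.7 -0.1 -0.1] w 75.1 pos [ 0.4003 -0.3     0.0973]
```

View pics/w18.png

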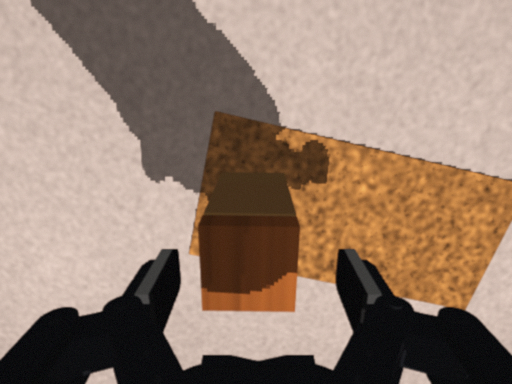

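Request:
jog_arm --dp '[[-0.17,-0.14,0.1],[-0.17,-0.14,0.5],[-0.17,-0.14,0.9],[-0.17,-0.14,1.2],[-0.17,-0.14,1.25]]' --angular '[[0,0,0],[0,0,0],[0,0,0],[0,0,0],[0,0,0]]' --claw '[75,75,75,75,75]'

```text
t: 49.25
eef_pos: [0.3968, -0.3066, 0.0676]
tool_rot: [-0.001, 0.685, 0.729, -0.0]
contact_force: [0.9, 0.7, -0.1]
gripper_width: 0.878
```

Request:
jog_arm --dp '[[0,0,0],[0,0,0],[0,0,0],[0,0,0],[0,0,0]]' --angular '[[0,0,0],[0,0,0],[0,0,0],[0,0,0],[0,0,0]]' --claw '[75,40,40,40,40]'

```text
t: 49.75
eef_pos: [0.3973, -0.3073, 0.0689]
tool_rot: [0.0, 0.685, 0.729, 0.0]
contact_force: [-2.2, 0.6, 5.2]
gripper_width: 0.552
```

```bash
python3 p.py .397 -.3045 .0645 3.5
```

```text
t 49.75 dp [ 0.111 -0.006  0.178] ang [0.006 0.002 0.008] q [ 0.13  0.47  0.51  2.12 -0.38  0.63  0.96] F [-2.2  0.6  5.2] w 47.1 pos [ 0.3973 -0.3073  0.0689]
```

Request:
jog_arm --dp '[[0,0,-0.4],[0,0,-1.2],[0,0,-2.0],[0,0,-2.7],[0,0,-3.0]]' --angular '[[0,0,0],[0,0,0],[0,0,0],[0,0,0],[0,0,0]]' --claw '[40,40,40,40,40]'

```text
t: 50.25
eef_pos: [0.3979, -0.3074, 0.1452]
tool_rot: [0.001, 0.685, 0.729, 0.0]
contact_force: [-0.1, -0.0, -2.4]
gripper_width: 0.555
```

```bash
python3 p.py .5485 -.083 .145 4.5
```

```text
t 50.25 dp [8.584 6.57  0.013] ang [ 0.023  0.011 -0.19 ] q [ 0.04  0.34  0.6   2.08 -0.27  0.79  0.87] F [-0.1 -0.  -2.4] w 47.4 pos [ 0.3979 -0.3074  0.1452]
```

Request:
jog_arm --dp '[[0.5,0.4,0],[1.5,1.2,0],[2.7,2.1,0],[3.9,3.0,0],[5.1,3.9,0]]' --angular '[[0,0,0],[0,0,0],[0,0,0],[0,0,0],[0,0,-0.19]]' --claw '[40,40,40,40,40]'

```text
t: 50.75
eef_pos: [0.4869, -0.1722, 0.1433]
tool_rot: [-0.0, 0.679, 0.734, -0.0]
contact_force: [-0.2, 0.2, -2.1]
gripper_width: 0.555
```

```bash
python3 p.py .5485 -.083 .145 4.5
```

```text
t 50.75 dp [ 3.365  2.736 -0.069] ang [-0.008 -0.003  0.002] q [-0.23  0.36  0.55  2.04 -0.26  0.8   0.56] F [-0.2  0.2 -2.1] w 47.4 pos [ 0.4869 -0.1722  0.1433]
```

Request:
jog_arm --dp '[[1.1,0.9,0],[2.2,1.8,0],[3.0,2.4,0],[3.3,2.7,0],[3.36,2.73,0]]' --angular '[[0,0,0],[0,0,0],[0,0,0],[0,0,0],[0,0,0]]' --claw '[40,40,40,40,40]'

```text
t: 51.25
eef_pos: [0.5485, -0.0836, 0.1432]
tool_rot: [-0.0, 0.678, 0.735, -0.0]
contact_force: [-0.1, -0.4, -1.8]
gripper_width: 0.553
```

Request:
jog_arm --dp '[[0.05,0,0.3],[0.1,0,0.8],[0.1,0,1.3],[0.1,0,1.7],[0.1,0,1.9]]' --angular '[[0,0,0],[0,0,0],[0,0,0],[0,0,0],[0,0,0]]' --claw '[40,40,40,40,40]'

```text
t: 51.75
eef_pos: [0.5468, -0.0826, 0.0944]
tool_rot: [-0.001, 0.679, 0.734, -0.001]
contact_force: [-0.1, 0.6, -2.4]
gripper_width: 0.553
```

```bash
python3 p.py .5485 -.083 .0725 4.5; python3 -c "
from station import *
import cv2,pickle
c=read_camera('wrist');cv2.imwrite('pics/w19.png',c['pixels'])"
```

```text
t 51.75 dp [-0.019  0.07   0.875] ang [-0.028 -0.    -0.01 ] q [-0.34  0.49  0.48  1.99 -0.33  0.74  0.42] F [-0.1  0.6 -2.4] w 47.3 pos [ 0.5468 -0.0826  0.0944]
```

View pics/w19.png

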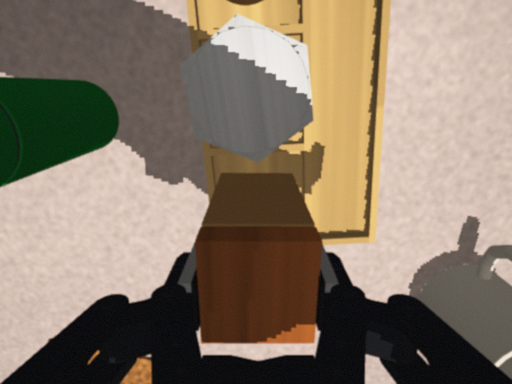

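Request:
jog_arm --dp '[[0,0.06,0.2],[0,0.06,0.4],[0,0.06,0.6],[0,0.06,0.8],[0,0.06,0.85]]' --angular '[[0,0,0],[0,0,0],[0,0,0],[0,0,0],[0,0,0]]' --claw '[40,40,40,40,40]'

```text
t: 52.3
eef_pos: [0.5491, -0.082, 0.0742]
tool_rot: [-0.0, 0.679, 0.734, -0.0]
contact_force: [-0.4, 0.6, -1.7]
gripper_width: 0.555
```

Request:
jog_arm --dp '[[0,0,0],[0,0,0],[0,0,0],[0,0,0],[0,0,0]]' --angular '[[0,0,0],[0,0,0],[0,0,0],[0,0,0],[0,0,0]]' --claw '[40,40,40,40,40]'

```text
t: 52.8
eef_pos: [0.5495, -0.082, 0.0749]
tool_rot: [0.0, 0.679, 0.734, 0.0]
contact_force: [0.7, 0.1, -2.7]
gripper_width: 0.553
```

```bash
python3 p.py .5485 -.083 .0715 4.5
```

```text
t 52.8 dp [-0.036 -0.045  0.137] ang [ 0.003 -0.001  0.001] q [-0.32  0.52  0.46  1.99 -0.35  0.7   0.44] F [ 0.7  0.1 -2.7] w 47.2 pos [ 0.5495 -0.082   0.0749]
```

Request:
jog_arm --dp '[[-0.04,-0.04,0.04],[-0.04,-0.04,0.08],[-0.04,-0.04,0.12],[-0.04,-0.04,0.13],[-0.04,-0.04,0.13]]' --angular '[[0,0,0],[0,0,0],[0,0,0],[0,0,0],[0,0,0]]' --claw '[40,40,40,40,40]'

```text
t: 53.3
eef_pos: [0.5484, -0.0831, 0.0714]
tool_rot: [-0.0, 0.679, 0.734, -0.0]
contact_force: [0.4, 0.0, -2.8]
gripper_width: 0.555
```

Request:
jog_arm --dp '[[0,0,0.01],[0,0,0.02],[0,0,0.03],[0,0,0.03],[0,0,0.03]]' --angular '[[0,0,0],[0,0,0],[0,0,0],[0,0,0],[0,0,0]]' --claw '[40,40,40,40,40]'

```text
t: 53.8
eef_pos: [0.5486, -0.0831, 0.071]
tool_rot: [0.0, 0.679, 0.734, 0.0]
contact_force: [-1.7, 0.8, 2.7]
gripper_width: 0.552
```

Request:
jog_arm --dp '[[0,0,0],[0,0,0],[0,0,0],[0,0,0],[0,0,0]]' --angular '[[0,0,0],[0,0,0],[0,0,0],[0,0,0],[0,0,0]]' --claw '[72,72,72,72,72]'

```text
t: 54.3
eef_pos: [0.5485, -0.0832, 0.0708]
tool_rot: [0.0, 0.679, 0.734, 0.0]
contact_force: [-0.1, 0.4, -0.3]
gripper_width: 0.844
```

Request:
jog_arm --dp '[[0,0,-0.3],[0,0,-1.3],[0,0,-2.7],[0,0,-4.2],[0,0,-5.5]]' --angular '[[0,0,0],[0,0,0],[0,0,0],[0,0,0],[0,0,0]]' --claw '[72,72,72,72,72]'

```text
t: 54.8
eef_pos: [0.5486, -0.0835, 0.2106]
tool_rot: [0.0, 0.679, 0.734, 0.0]
contact_force: [-0.1, -0.6, -0.3]
gripper_width: 0.845
```

Request:
jog_arm --dp '[[-1,0,0],[-2,0,0],[-4,0,0],[-6,0,0],[-7,0,0]]' --angular '[[0,0,0],[0,0,0],[0,0,0],[0,0,0],[0,0,0]]' --claw '[72,72,72,72,72]'

```text
t: 55.3
eef_pos: [0.5612, -0.2629, 0.2094]
tool_rot: [0.001, 0.68, 0.733, -0.001]
contact_force: [0.6, -0.3, 1.1]
gripper_width: 0.843
```

```bash
python3 -c "
from station import *
import cv2,pickle
c=read_camera('top');pickle.dump(c,open('tf.pkl','wb'));cv2.imwrite('pics/tf.png',cv2.resize(c['pixels'][165:305,70:430],None,fx=2.2,fy=2.2,interpolation=2))
cv2.imwrite('pics/tf2.png',cv2.resize(c['pixels'][175:255,195:315],None,fx=6.6,fy=6.6,interpolation=2))
c=read_camera('side');cv2.imwrite('pics/sf.png',cv2.resize(c['pixels'][100:260,120:320],None,fx=3.7,fy=3.7,interpolation=2))"
```

```text
(no output)
```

View pics/tf.png

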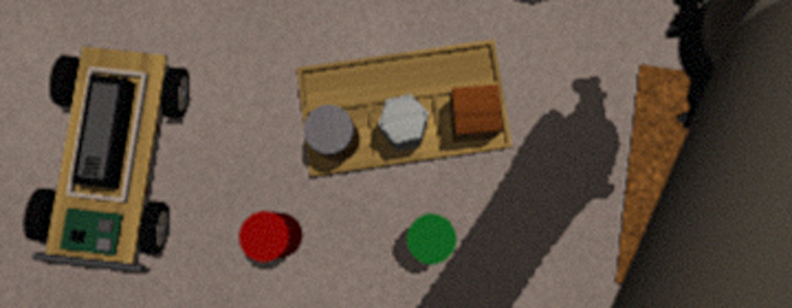

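View pics/tf2.png

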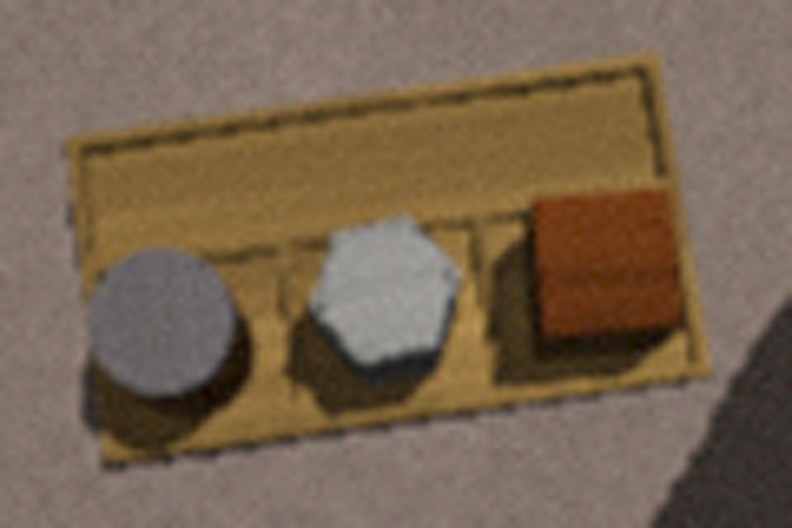

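View pics/sf.png

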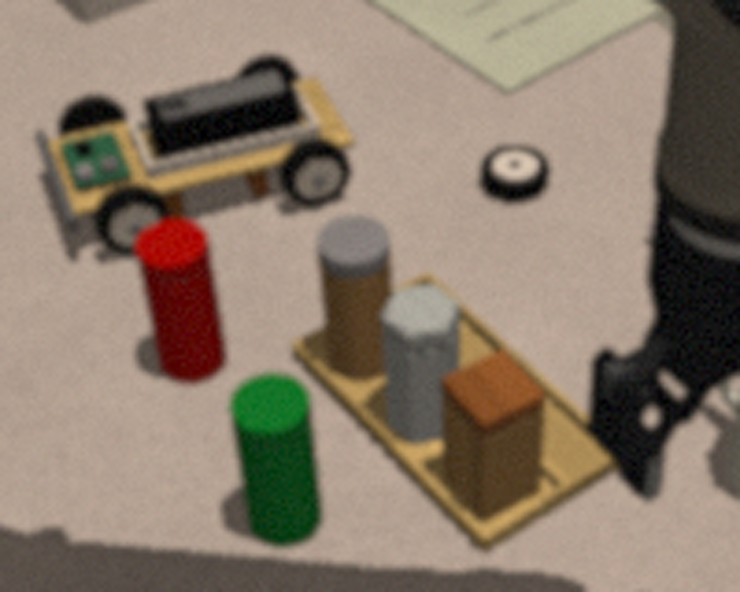

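```bash
python3 -c "
from h import *
c=pickle.load(open('tf.pkl','rb'))
print(ray(c,195+163.5/6.6-.5,175+322.5/6.6-.5,.122))
from station import *
print(get_obs()['t'],get_obs()['contact_force']);hand_in()"
```

```text
[0.52533166 0.06992108 0.122     ]
55.4 [-0.94896159 -0.33524073  0.16967534]
the job is handed in; nothing more can be done
```

I finished the job and handed it in at 55.4 s, well inside the 134 s limit. I stood the box, hex tin and tube on the cork mat and laid the pack in the buggy's battery bay. Then I put the tube, hex tin and box back in their own cells.

- **Placing:** Each part was lowered until it touched the surface, then released. The largest wrist force in the readings after each move was about 28 N, when the box touched the mat. All the other readings stayed below 8 N.
- **Final pictures:** The top and side views show the pack flat inside the bay frame. All three canisters stand in their original cells, the green and red look-alikes are unmoved, and the gripper is clear of everything.
- **Small deviation:** The tube ended about 4 mm off its cell centre, with about 6 mm left to the nearest wall. Its set-down height matched the floor of the cell, so it stands flat.
- **Not seen at the end:** The arm hid part of the mug and the mat in the last views. The screwdriver was outside the last crops, so I did not check it again. The arm's path stayed away from the mug and the screwdriver throughout.

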